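# Take the shackle bin out of the tool-chest drawer

### The job

The next rigging job needs the yellow bin with the galvanised shackle in it, which is locked by its end rails into the row of bins in the open tool-chest drawer. Pick the work light off the row and lay it down flat in the steel parts tray, then draw the yellow bin straight up out of the row without dragging its neighbours out of place, and lower it, shackle and all, into the empty bay of the sloping stand: flat on the sloping shelf and against the front lip before you let go. Finally push the drawer fully shut, and leave everything else where it is.

Things in the scene. Friction and masses are not known exactly. Their poses are not given: they have to be found in the camera images.
- bin_yellow: Yellow open bin holding the shackle, 60 (its x) by 76 (y) by 60 mm tall, walls 3 mm, 0.1-0.2 kg; origin: centre of underside, z up, y along the row. One of the two middle bins of four. End rails (T tongue at +y, T slot at -y, 10 mm proud, 4 to 54 mm high, 2 mm play) lock it to both neighbours. Walls at -x, +x are plain and free: 42 mm to the drawer front, 60 mm behind.
- shackle: Small galvanised bow shackle, about 66 by 50 by 16 mm, 0.16 kg, loose on the floor of the yellow bin, well below its rim. Origin at its underside, near the middle.
- light: Black bar-shaped work light with an orange band near one end and a lens strip on top: 32 mm (its x) by 170 mm (y) by 22 mm tall, about 0.16 kg, origin at the centre of its underside, z up. It lies loose on the rims of the yellow bin and its neighbours, roughly along the row.
- drawer_row (a point): Point on the drawer's rubber-lined floor (100 mm over the bench) at the middle of the row of bins; moves with the drawer. x points the way the drawer shuts, into the chest; y along the row. The four bins stand at x = 0, y = -132, -44, 44 and 132 mm.
- drawer_front (a point): Middle of the outer (robot-side) face of the drawer's red front panel, axes as drawer_row. The panel is 404 mm wide (y), 86 mm tall (43 mm above and below this point), 12 mm thick. A chrome pull handle 150 mm long in y stands 29 mm proud across its middle, 6 mm above this point; beside it the panel is plain.
- drawer (a joint): Travel of the drawer in m: 0 open as found, 0.18 fully shut. Slides along x of drawer_row with about 2.5 N of friction and some damping, stays where left. The chest is red, 416 mm wide, 195 mm tall, its front face 180 mm behind the open drawer's outer face.
- empty_bay (a point): Seat in the empty bay of the grey stand: where the centre of the yellow bin's underside lies when the bin stands flat on the shelf, front wall at the lip. z square to the shelf, x up the slope away from the robot, y along the lip and the bin. Slope 30 degrees down to the robot. Lip 18 mm high at x = -30 mm, rear edge 20 mm high at x = 85; bay 112 mm wide between walls 18 mm high.
- tray_floor (a point): Centre of the floor of the dark steel parts tray, 130 mm (x) by 220 mm (y) outside, walls 4 mm, rim 17 mm above this point; the floor is 5 mm over the bench; z up. The tray is on the robot's left or right, the stand on the other side.
- bin_grey: Open bin of the same size and shape as bin_yellow, origin likewise. Grey with pins in it, about 0.4 kg, at the -y end of the row.
- bin_blue: Open bin of the same size and shape as bin_yellow, origin likewise. Blue with sockets in it, about 0.45 kg, the other middle bin of the row.
- bin_green: Open bin of the same size and shape as bin_yellow, origin likewise. Green with rings in it, about 0.4 kg, at the +y end of the row.
- bin_spare: Open bin of the same size and shape as bin_yellow, origin likewise. Grey with nuts in it; it stands in the stand's other bay, at the +y side of the empty one. Leave it.
- jar: Amber jar, 68 mm across and about 45 mm tall, on top of the chest. Leave it.
- red_shackle: Big red bow shackle lying on the bench near the robot, about 110 by 80 by 24 mm. Leave it.
- spray_can: Blue and white spray can, 60 mm across, 170 mm tall, on the bench at the left. Leave it.
- wrench: Adjustable wrench, about 185 mm long, lying on the bench left of the chest. Leave it.
- padlock: Brass padlock lying on the bench right of the chest, 48 by 90 by 22 mm. Leave it.
Things that resemble listed ones, but are neither listed nor needed, are in the scene too. There is more than one size of the bin_yellow; the one meant has the size given above.

How it is judged:
By the outcome, as a careful person would: the job done as asked, in the order asked, and still so for the second after the job is handed in, with the robot touching nothing.
It also fails if it takes over 72 s, if anything falls off the work surface, if the arm or the gripper's body presses on something with over 40 N, if the wrist force passes 120 N, or if a joint passes its speed limit or range.

### The arm

A 6-joint arm with a two-finger parallel gripper is mounted at the origin on the work surface. World frame = base frame: x ahead of the robot, y to its left, z up, the work surface at z = 0. Lengths are in m, angles in degrees, forces in N, time in s.
With the tool pointing down it reaches from about 0.425 to 1.125 m from the base axis. Payload 14.9 kg.
Tool frame: the origin (TCP) lies at the centre of the arm's flange, where the gripper is bolted on; the fingertips stand 191 mm ahead of it and the grasp point (between the pads) lies 172 mm ahead of it; z points along the fingers, x is the direction in which the jaws open and shut, and the axes are right-handed (so a half turn about z gives the same grasp; the last joint's range is limited). The gripper opens to 91 mm and grips with 3 to 60 N. Pads are 32 mm wide; open, the fingers measure 118 mm over their backs; the gripper's body (76 mm by 178 mm) begins 60 mm behind the grasp point.
Start: joints at [-65.162, 21.709, 99.362, -0, 58.929, -1.908], TCP at [0.315, -0.625, 0.405] pointing down, gripper open.
Joint ranges: [-158.91, 158.91], [-42.39, 125.64], [0.06, 152.35], [-60.88, 240.88], [17.5, 164.5], [-176.32, 176.32]. Speed limits (degrees/s): [108.29, 108.29, 136.94, 180, 180, 180].

### API

Orientations are given as a 3x3 rotation matrix whose columns are the frame's x, y, z axes.
In Python, from workcell import * gives the robot as it stands.
- The arm moves only by the shell command python3 -m creep 'ROWS' [FORCE]. ROWS is JSON, a list of rows, each an object with "fingers": the finger opening in mm, from 0 to 91.2; "slide": the shift along the tool's x, y, z in mm, a list of three; "angular": the turn, a rotation vector about the tool's x, y, z in rad, a list of three. A call has 1 to 5 rows; each row is the pose to reach, as a shift and turn from the pose commanded when the call began, along the tool's axes at that moment; what a row does not reach only later rows make up. A row lasts 1/10 s, in which the tool goes at most 50 mm and 8.59 degrees, less where a joint would pass 70% of its speed; a pose out of reach is approached as far as the arm can. A call with a gripper value outside its range is refused whole. The fingers move at their own pace and stop on an object; FORCE is the grip in N (left out, the last holds). Time passes only in rows, so rows that repeat a pose let the fingers close. It gives the time, the measured TCP pose, the force and the opening at its end, in the units of the state.
- get_state(): the state, without advancing time (a new reading comes with each control period).
- capture(name): name is "scene" or "top" or "wrist"; returns a dict with "image" (420x560x3 uint8, red, green, blue), "range_z" (420x560 float32, m along the optical axis (not along the pixel's ray), 0 where there is no reading), "mtx" (3x3 intrinsics, pixels), "world_to_cam" (4x4, takes a point from world to camera coordinates). Camera axes: x right, y up, looking along -z (the intrinsics and any distortion apply to the point x, -y, -z); pixel columns grow to the right and rows downward; lengths in m; the calibration is good to about 2 mm. The wrist camera is an equidistant fisheye: a pixel r from the principal point sees the ray r / f radians off the axis. A picture is of the moment at which its call begins.
- sign_off(): hands the job in, once; it reports no verdict.
The state is a dict: "time_s": time; "joint_positions": joint angles; "qvel": joint speeds; "tau": joint torques, N m; "position": TCP position; "ee_rot": TCP orientation; "wrist_force": force on the tool from outside, world axes, zero at the start; "torque": the same for the moment, N m; "gripper_width": opening from 0.0 (shut) to 1.0 (fully open).
Only numpy, scipy, OpenCV 4.12 (cv2) and the standard library are available. Lean on these libraries where they do the work, as an engineer would, in place of code of your own. Each camera call takes 0.05 s, during which the arm holds its last target.

## Working session

There is one attempt and no reset: what is moved stays moved. The work goes in short steps, Python scripts to look and compute and a shell command to move; the robot and the scene stay as the last step left them, time stands still between calls to the robot, and variables do not carry over. Pictures are saved under pics/ and viewed, and the job is handed in when it is done.

```bash
ls -la; mkdir -p pics; python3 - <<'E'
from workcell import *
import cv2
s=get_state(); print(s)
for n in ["scene","top","wrist"]:
    c=capture(n); cv2.imwrite(f"pics/{n}0.png",c["image"][:,:,::-1]); print(n,c["mtx"],c["world_to_cam"], {k:getattr(v,'shape',v) for k,v in c.items() if k not in("image","range_z","mtx","world_to_cam")})
E
```

```text
total 12
drwxr-xr-x  3 agent agent 4096 Dec  7 16:38 .
drwxr-xr-x 23 root  root  4096 Dec  7 16:38 ..
drwxr-xr-x  2 agent agent 4096 Dec  7 16:38 pics
{'time_s': 0.0, 'joint_positions': array([-6.51629346e+01,  2.17391792e+01,  9.93937177e+01,  1.49862670e-03,
        5.89280837e+01, -1.90894271e+00]), 'qvel': array([ 0.02969554,  0.01608688,  0.03303719,  0.02163728,  0.012678  ,
       -0.04361026]), 'tau': array([-3.86752974e-03, -7.63737488e+01, -4.34368265e+01,  6.50311704e-02,
        4.24276956e-02, -1.48806653e-04]), 'position': array([ 0.31493835, -0.6249575 ,  0.40409639]), 'ee_rot': array([[ 4.50023932e-01, -8.93016393e-01, -4.26721782e-04],
       [-8.93015863e-01, -4.50024130e-01,  9.75279502e-04],
       [-1.06297568e-03, -5.78297952e-05, -9.99999433e-01]]), 'wrist_force': array([-0.05985418, -0.16820436,  0.63408798]), 'torque': array([-0.00758141, -0.01968685,  0.03202489]), 'gripper_width': 0.998306095998292}
scene [[454.87505147   0.         281.89410247]
 [  0.         454.87505147 206.72192057]
 [  0.           0.           1.        ]] [[ 0.17829434  0.98383127 -
[... 160 characters left out ...]
     1.        ]] {}
top [[494.3700456    0.         279.44554827]
 [  0.         494.3700456  209.05704307]
 [  0.           0.           1.        ]] [[ 0.00326562 -0.99998246 -0.00494041  0.05472202]
 [ 0.99124687  0.00258497  0.13199606 -0.55583572]
 [-0.13198098 -0.00532822  0.99123793 -1.4838191 ]
 [ 0.          0.          0.          1.        ]] {}
wrist [[325.1922621    0.         277.64767919]
 [  0.         325.1922621  212.9229494 ]
 [  0.           0.           1.        ]] [[ 0.45073923 -0.89265476 -0.00127457 -0.70002518]
 [ 0.85755943  0.43341366 -0.27702785  0.03209444]
 [ 0.24784264  0.1237743   0.96086104 -0.39084482]
 [ 0.          0.          0.          1.        ]] {}
```

View pics/scene0.png

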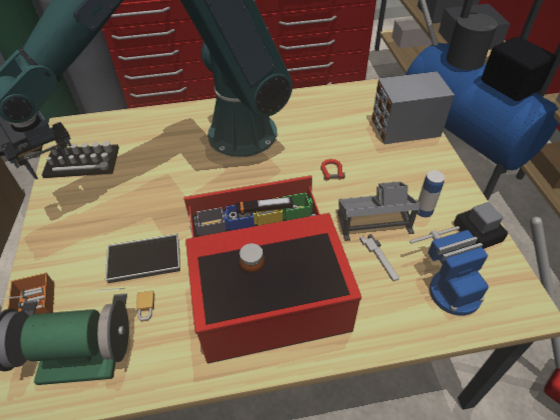

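View pics/top0.png

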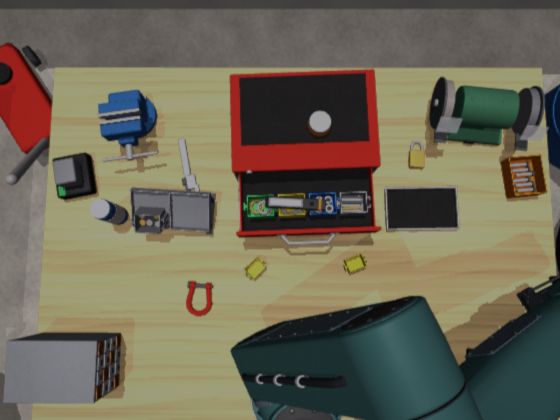

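View pics/wrist0.png

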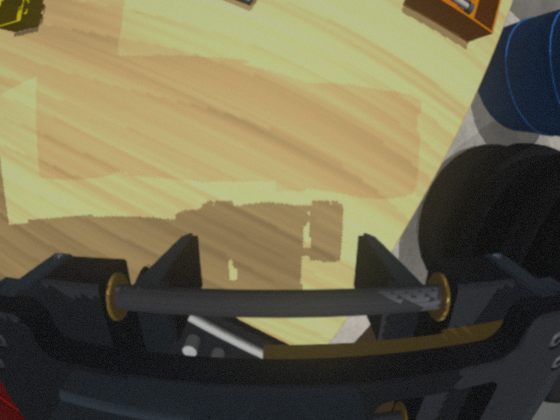

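```bash
cat > h.py <<'E'
from workcell import *
import numpy as np, cv2
def pts(c,fish=False):
    K=c["mtx"];z=c["range_z"].astype(float);h,w=z.shape
    u,v=np.meshgrid(np.arange(w),np.arange(h))
    a=(u-K[0,2])/K[0,0];b=(v-K[1,2])/K[1,1]
    if fish:
        r=np.hypot(a,b)+1e-9;t=np.tan(np.minimum(r,1.5))/r;a=a*t;b=b*t
    P=np.stack([a*z,-b*z,-z],-1)
    T=np.linalg.inv(c["world_to_cam"])
    W=P@T[:3,:3].T+T[:3,3]
    W[z==0]=np.nan
    return W
def cap(n):
    c=capture(n);return c["image"],pts(c,n=="wrist"),c
def crop(img,x0,y0,x1,y1,s,name):
    cv2.imwrite(f"pics/{name}.png",cv2.resize(img[y0:y1,x0:x1,::-1],None,fx=s,fy=s,interpolation=cv2.INTER_CUBIC))
E
python3 - <<'E'
from h import *
im,W,c=cap("top")
np.savez("top0.npz",im=im,W=W)
crop(im,225,150,385,260,5,"top0row")
crop(im,110,170,230,250,6,"top0stand")
for p in [(257,268),(355,264),(262,205),(290,195),(292,211),(322,196),(352,195),(285,203),(318,204),(421,208),(188,210),(150,217),(305,170),(318,120),(300,232)]:
    print(p,W[p[1],p[0]].round(4))
im,W,c=cap("scene"); np.savez("scene0.npz",im=im,W=W)
crop(im,180,170,330,250,5,"scene0row")
E
```

```text
(257, 268) [0.3759 0.1255 0.0017]
(355, 264) [ 0.3891 -0.1779  0.0037]
(262, 205) [0.5572 0.107  0.114 ]
(290, 195) [0.5789 0.026  0.1645]
(292, 211) [0.539  0.0194 0.1199]
(322, 196) [ 0.5823 -0.0675  0.1263]
(352, 195) [ 0.5859 -0.155   0.1238]
(285, 203) [0.5534 0.0402 0.1822]
(318, 204) [ 0.5508 -0.0517  0.1823]
(421, 208) [ 0.5635 -0.3856  0.0121]
(188, 210) [0.5479 0.3318 0.0685]
(150, 217) [0.5238 0.4399 0.09  ]
(305, 170) [ 0.6645 -0.0196  0.1015]
(318, 120) [ 0.7741 -0.0491  0.2391]
(300, 232) [ 0.4733 -0.0017  0.1731]
```

View pics/top0row.png

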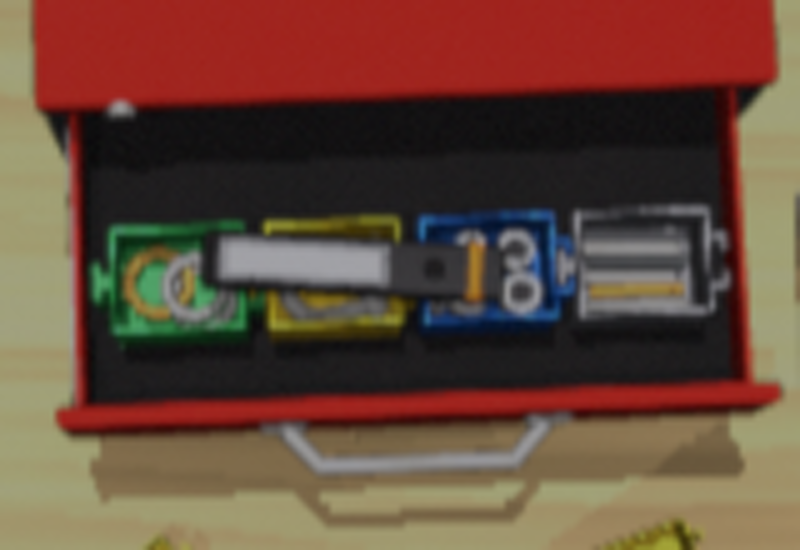

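View pics/top0stand.png

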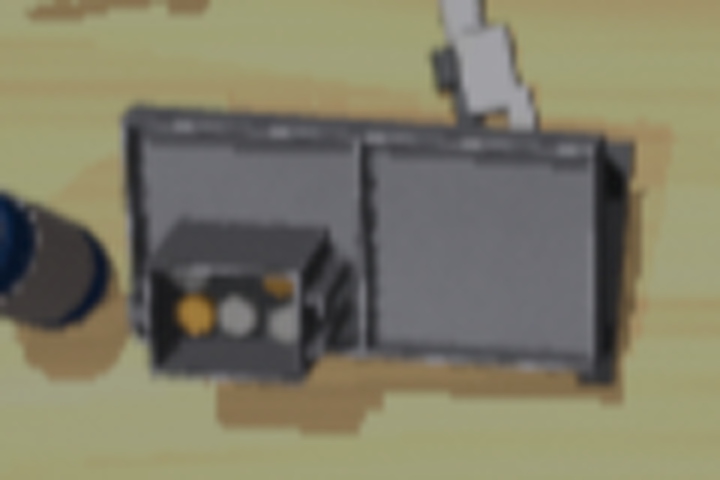

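View pics/scene0row.png

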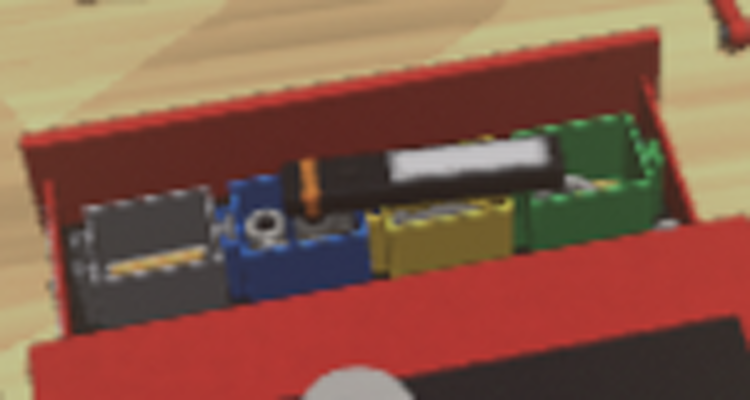

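```bash
python3 - <<'E'
from h import *
s=get_state()
d=np.load("top0.npz");im=d["im"];W=d["W"]
hsv=cv2.cvtColor(im,cv2.COLOR_RGB2HSV)
X,Y,Z=W[...,0],W[...,1],W[...,2]
reg=(X>0.45)&(X<0.68)&(Y>-.25)&(Y<.2)
# front panel top
m=reg&(Z>.165)&(Z<.18)&(X<.50)
red=((hsv[...,0]<8)|(hsv[...,0]>172))&(hsv[...,1]>120)
m=m&red
P=W[m]; 
print("panel top n",len(P),P[:,2].mean(),"y",P[:,1].min(),P[:,1].max())
f=np.polyfit(P[:,1],P[:,0],1);print("x=a y+b",f,"yaw",-np.degrees(np.arctan(f[0])))
r=P[:,0]-np.polyval(f,P[:,1]);print("spread",np.percentile(r,[1,5,50,95,99]))
# bins by colour, rim z
for n,lo,hi in [("yellow",22,35),("green",40,85),("blue",100,130)]:
    m=reg&(hsv[...,0]>=lo)&(hsv[...,0]<=hi)&(hsv[...,1]>120)&(Z>.152)&(Z<.168)
    P=W[m];print(n,len(P),"z",np.median(P[:,2]),"x",P[:,0].min(),P[:,0].max(),"y",P[:,1].min(),P[:,1].max())
# light
m=reg&(Z>.172)&(Z<.195)&(X>.51)
P=W[m];print("light",len(P),np.median(P[:,2]));r=cv2.minAreaRect((P[:,:2]*1000).astype(np.float32));print(r, cv2.boxPoints(r))
# chest
m=(Z>.19)&(Z<.2)&red&(abs(Y)<.3)&(X>.6);P=W[m];print("chest",P.min(0),P.max(0))
r=cv2.minAreaRect((P[:,:2]*1000).astype(np.float32));print(r)
# tray
m=(X>.45)&(X<.7)&(Y<-.25)&(Y>-.55)&(hsv[...,2]<90)&(Z<.05)
P=W[m];print("tray z pct",np.percentile(P[:,2],[2,25,50,75,98]),len(P));r=cv2.minAreaRect((P[:,:2]*1000).astype(np.float32));print(r)
m2=(X>.45)&(X<.7)&(Y<-.25)&(Y>-.55)&(Z>.017)&(Z<.03);P=W[m2];print(len(P));r=cv2.minAreaRect((P[:,:2]*1000).astype(np.float32));print("rim",r,np.median(P[:,2]))
# bench z check
print("bench",np.nanmedian(Z[290:310,420:440]),np.nanstd(Z[290:310,420:440]))
c=capture("wrist");T=np.linalg.inv(c["world_to_cam"]);p=s["position"];R=s["ee_rot"]
print("cam in tool",R.T@(T[:3,3]-p))
E
```

```text
panel top n 574 0.17564552180012608 y -0.22407712600937743 0.17622233155390632
x=a y+b [-0.03811782  0.47481517] yaw 2.182933400057887
spread [-5.80297213e-03 -5.46150685e-03 -6.53084103e-05  5.72858938e-03
  6.20651658e-03]
yellow 94 z 0.16031866342022927 x 0.5217304197878405 0.5831716501776162 y -0.016740394702977855 0.0599643113312551
green 113 z 0.159194229499668 x 0.5172363170875929 0.5798531229813428 y 0.06253491905865378 0.15654870338080695
blue 112 z 0.1592176580776331 x 0.5248474875239255 0.5861422722123192 y -0.11330206663369793 -0.027851699439084825
light 1657 0.1900125449691601
((607.0435791015625, -18.261367797851562), (413.9678039550781, 145.79183959960938), 89.99679565429688) [[ 534.13605 -225.2412 ]
 [ 679.9279  -225.24934]
 [ 679.9511   188.71846]
 [ 534.15924  188.72661]]
chest [ 0.63793362 -0.22275099  0.19000263] [0.93808181 0.19818638 0.19999781]
((789.0289306640625, -12.23590087890625), (287.6090393066406, 413.5686340332031), 2.1491940021514893)
tray z pct [-0.00053974  0.00424929  0.00676962  0.00923998  0.02283974] 2741
((599.6828002929688, -382.06591796875), (200.30250549316406, 222.97579956054688), 1.0029003620147705)
519
rim ((596.880615234375, -383.6211242675781), (206.12237548828125, 226.4285430908203), 1.1545604467391968) 0.023373602179941777
bench 0.0018174767495977573 0.3821863279550976
cam in tool [ 0.00063997 -0.07798608  0.02061719]
```

```bash
python3 - <<'E'
from h import *
d=np.load("top0.npz");im=d["im"];W=d["W"]
hsv=cv2.cvtColor(im,cv2.COLOR_RGB2HSV)
X,Y,Z=W[...,0],W[...,1],W[...,2]
def comp(m,seed=None):
    n,l,st,ce=cv2.connectedComponentsWithStats(m.astype(np.uint8));i=1+st[1:,4].argmax();return l==i
m=comp((X>.50)&(X<.61)&(Y>-.15)&(Y<.17)&(Z>.172)&(Z<.195))
P=W[m];r=cv2.minAreaRect((P[:,:2]*1000).astype(np.float32));print("light",len(P),np.percentile(P[:,2],[5,50,95]),r)
A=np.c_[P[:,:2],np.ones(len(P))];print("plane",np.linalg.lstsq(A,P[:,2],rcond=None)[0])
# tray by dark mask, largest component in pixel window
w=np.zeros(Z.shape,bool);w[180:240,380:465]=1
m=comp(w&(Z>.015)&(Z<.035));P=W[m];r=cv2.minAreaRect((P[:,:2]*1000).astype(np.float32));print("tray rim",len(P),np.median(P[:,2]),r)
m=comp(w&(hsv[...,2]<60));P=W[m];r=cv2.minAreaRect((P[:,:2]*1000).astype(np.float32));print("tray floor",len(P),np.median(P[:,2]),r)
# stand empty shelf
w=np.zeros(Z.shape,bool);w[196:227,174:207]=1
P=W[w];A=np.c_[P[:,:2],np.ones(len(P))]
for _ in range(3):
    k=np.linalg.lstsq(A,P[:,2],rcond=None)[0];res=P[:,2]-A@k;g=abs(res)<.004;P=P[g];A=A[g]
n=np.array([-k[0],-k[1],1]);n/=np.linalg.norm(n);print("shelf",k,n,"tilt",np.degrees(np.arccos(n[2])),"dir",np.degrees(np.arctan2(n[1],n[0])),len(P),res.std())
h=W@n-np.array([0,0,k[2]])@n
# lip, walls map
cv2.imwrite("pics/h.png",cv2.resize(np.clip((h[175:245,120:225]+.03)*3000,0,255).astype(np.uint8),None,fx=6,fy=6,interpolation=cv2.INTER_NEAREST))
np.set_printoptions(linewidth=220)
print((h[188:234,190]*1000).round().astype(int)); print((X[188:234,190]*1000).round().astype(int))
print((h[212,165:220]*1000).round().astype(int)); print((Y[212,165:220]*1000).round().astype(int))
E
```

```text
light 696 [0.17522771 0.18055798 0.18579607] ((554.116455078125, 12.171234130859375), (168.97984313964844, 33.22842788696289), 87.1320571899414)
plane [0.01358305 0.0064836  0.17298621]
tray rim 506 0.023401750284539058 ((561.5676879882812, -384.3327941894531), (135.4821014404297, 226.4285430908203), 1.1545605659484863)
tray floor 2623 nan ((563.3980102539062, -387.32110595703125), (119.78639221191406, 210.88404846191406), 1.15579092502594)
 ** On entry to DLASCL parameter number  4 had an illegal value
 ** On entry to DLASCL parameter number  4 had an illegal valueTraceback (most recent call last):
  File "<stdin>", line 18, in <module>
    x, resids, rank, s = _umath_linalg.lstsq(a, b, rcond,
                         ~~~~~~~~~~~~~~~~~~~^^^^^^^^^^^^^
                                             signature=signature)
                                             ^^^^^^^^^^^^^^^^^^^^
    raise LinAlgError("SVD did not converge in Linear Least Squares")
numpy.linalg.LinAlgError: SVD did not converge in Linear Least Squares
```

```bash
cat > stand.py <<'E'
from h import *
d=np.load("top0.npz");im=d["im"];W=d["W"]
X,Y,Z=W[...,0],W[...,1],W[...,2]
w=np.zeros(Z.shape,bool);w[196:227,174:207]=1
P=W[w];P=P[~np.isnan(P[:,0])];A=np.c_[P[:,:2],np.ones(len(P))]
for _ in range(4):
    k=np.linalg.lstsq(A,P[:,2],rcond=None)[0];res=P[:,2]-A@k;g=abs(res)<.006;P=P[g];A=A[g]
n=np.array([-k[0],-k[1],1]);n/=np.linalg.norm(n);print("shelf",k,n,"tilt",np.degrees(np.arccos(n[2])),"dir",np.degrees(np.arctan2(-n[1],-n[0])),len(P),res.std())
h=(W-np.array([0,0,k[2]]))@n
cv2.imwrite("pics/h.png",cv2.resize(np.clip((np.nan_to_num(h[175:245,120:225])+.03)*3000,0,255).astype(np.uint8),None,fx=6,fy=6,interpolation=cv2.INTER_NEAREST))
np.set_printoptions(linewidth=220)
print((h[188:234,190]*1000).round()); print((X[188:234,190]*1000).round())
print((h[212,165:220]*1000).round()); print((Y[212,165:220]*1000).round())
E
python3 stand.py
```

```text
shelf [ 0.57304072 -0.03043337 -0.22419452] [-0.49701979  0.026396    0.86733764] tilt 29.849285158901107 dir -3.0400402387851138 940 0.0026715590691470553
[ -92. -100. -103.   -4.    9.    7.   23.   -1.   -1.    5.   -2.    1.   -2.    0.   -0.    1.    3.   -0.    3.   -1.    1.    0.    0.    1.   -1.   -2.    5.   -1.   -0.    4.    1.    3.   -1.   -6.   -4.    2.
   -4.    2.   -5.   -3.   -2.   10.   10.  -43.  -42.  -41.]
[624. 623. 621. 600. 595. 592. 587. 588. 585. 582. 580. 577. 575. 572. 569. 566. 563. 561. 557. 555. 552. 549. 546. 544. 541. 538. 535. 533. 530. 526. 524. 521. 518. 516. 513. 509. 507. 504. 502. 498. 495. 491. 488.
 491. 488. 484.]
[  4.   0.  -2.  -5.  -1.  17.  15.   1.   4.  -2.  -6.  -4.   1.  -2.   3.  -3.   4.  -2.   2.  -4.  -6.  -0.  -0.   3.  -0.  -1.  -2.   0.  -4.  -1.   0.  -5.  -2.   2.   2.   1.  -0.  -3.   5.  -0.   0.   3.   2.
  18.  16.  -4. -63. -68. -68. -73. -70. -77. -72. -71. -75.]
[399. 397. 394. 392. 388. 380. 378. 378. 375. 373. 371. 367. 363. 361. 357. 355. 350. 349. 345. 343. 341. 336. 333. 330. 327. 324. 322. 318. 316. 312. 309. 307. 303. 300. 297. 294. 291. 289. 284. 282. 279. 276. 273.
 267. 264. 265. 271. 268. 265. 263. 259. 257. 253. 250. 247.]
```

View pics/h.png

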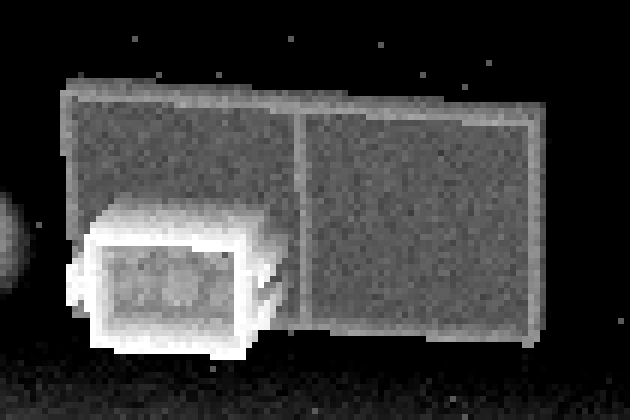

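```bash
cat >> stand.py <<'E'
print('----')
hm=(h>.009)&(h<.03)
def win(r0,r1,c0,c1):
    w=np.zeros(Z.shape,bool);w[r0:r1,c0:c1]=1;return W[w&hm]
lip=win(226,236,174,206);rear=win(188,200,174,206);wl=win(198,226,166,175);wr=win(200,228,204,214)
for nme,L,ax in(("lip",lip,0),("rear",rear,0),("wl",wl,1),("wr",wr,1)):
    a,b=(L[:,1],L[:,0]) if ax==0 else (L[:,0],L[:,1])
    f=np.polyfit(a,b,1);rs=b-np.polyval(f,a);gg=abs(rs-np.median(rs))<.006;f=np.polyfit(a[gg],b[gg],1)
    print(nme,len(L),"slope deg",np.degrees(np.arctan(f[0])),"at mean",np.mean(a[gg]),np.mean(b[gg]),"hmed",np.median((L-[0,0,k[2]])@n),"z",np.median(L[:,2]))
yaw=np.radians(-3.0)
t=np.radians(30);ux=np.array([np.cos(yaw)*np.cos(t),np.sin(yaw)*np.cos(t),np.sin(t)]);uy=np.array([-np.sin(yaw),np.cos(yaw),0]);uz=np.cross(ux,uy)
c0=P.mean(0)
for nme,L in(("lip",lip),("rear",rear),("wl",wl),("wr",wr)):
    q=(L-c0)@np.c_[ux,uy,uz];print(nme,np.percentile(q,[3,50,97],axis=0).round(4).tolist())
print("c0",c0)
E
python3 stand.py | sed -n '/----/,$p'
```

```text
----
lip 66 slope deg 2.6007648238598815 at mean 0.3253250522139663 0.48825687630615516 hmed 0.015452343910207202 z 0.06352404708209514
rear 68 slope deg 2.7851443141651866 at mean 0.3153736723009132 0.5891010441043927 hmed 0.016954626659621514 z 0.12307088708633773
wl 67 slope deg -4.203442570576413 at mean 0.5409299066956755 0.38050431087899195 hmed 0.016561020927178618 z 0.08909580339487588
wr 55 slope deg -3.456061597578507 at mean 0.5341328808881657 0.2661048724891423 hmed 0.01639150598868459 z 0.09227209314951468
lip [[-0.0576, -0.0462, 0.0097], [-0.0549, -0.0056, 0.0156], [-0.052, 0.0435, 0.0233]]
rear [[0.0597, -0.0475, 0.0092], [0.0626, -0.0076, 0.0168], [0.065, 0.041, 0.0233]]
wl [[-0.0408, 0.054, 0.0092], [-0.008, 0.0564, 0.0167], [0.0424, 0.0675, 0.0267]]
wr [[-0.0379, -0.0603, 0.0109], [0.0008, -0.0583, 0.0164], [0.0433, -0.0565, 0.0219]]
c0 [0.54363974 0.32414188 0.07746845]
```

```bash
cat >> h.py <<'E'
from scipy.spatial.transform import Rotation as Ro
def down(yaw):
    a=np.radians(yaw);return np.c_[[np.cos(a),np.sin(a),0],[np.sin(a),-np.cos(a),0],[0,0,-1.]]
def slope(yaw,tilt=30):
    # tool x up slope, tool z into shelf
    a=np.radians(yaw);t=np.radians(tilt)
    ux=np.array([np.cos(a)*np.cos(t),np.sin(a)*np.cos(t),np.sin(t)]);uy=np.array([-np.sin(a),np.cos(a),0]);uz=np.cross(ux,uy)
    return np.c_[ux,-uy,-uz]
def to(p,R,s=None):
    s=s or get_state();R0=s["ee_rot"];p0=s["position"]
    print("t",round(s["time_s"],2),"slide mm",(R0.T@(np.array(p)-p0)*1000).round(1).tolist(),"ang",Ro.from_matrix(R0.T@R).as_rotvec().round(4).tolist(),"dist",np.linalg.norm(np.array(p)-p0).round(4))
E
python3 -c "
from h import *
to([.554,.012,.43],down(-2.9))"
```

```text
t 0.3 slide mm [-461.4, -500.1, -25.3] ang [-0.0002, 0.0003, -1.0534] dist 0.6809
```

```bash
python3 -m creep '[{"fingers":91,"slide":[-14,-15,-10],"angular":[0,0,-0.05]},{"fingers":91,"slide":[-41,-45,-25],"angular":[0,0,-0.15]},{"fingers":91,"slide":[-74,-80,-35],"angular":[0,0,-0.28]},{"fingers":91,"slide":[-107,-115,-35],"angular":[0,0,-0.41]},{"fingers":91,"slide":[-140,-150,-35],"angular":[0,0,-0.54]}]' 40; python3 -c "
from h import *
to([.554,.012,.43],down(-2.9))"
```

```text
time_s: 0.8
position: [0.3862, -0.4309, 0.4401]
ee_rot: [[0.848, -0.53, 0.001], [-0.53, -0.848, -0.001], [0.001, 0.0, -1.0]]
wrist_force: [1.2, -0.2, 0.4]
gripper_width: 0.991
t 0.8 slide mm [-92.7, -464.5, 10.0] ang [0.0003, -0.0007, -0.5085] dist 0.4737
```

```bash
python3 -m creep '[{"fingers":91,"slide":[-9,-46,1],"angular":[0,0,-0.13]},{"fingers":91,"slide":[-18,-92,2],"angular":[0,0,-0.26]},{"fingers":91,"slide":[-27,-138,3],"angular":[0,0,-0.39]},{"fingers":91,"slide":[-36,-184,4],"angular":[0,0,-0.45]},{"fingers":91,"slide":[-45,-230,5],"angular":[0,0,-0.505]}]' >/dev/null; python3 -c "
from h import *
to([.554,.012,.43],down(-2.9))"
```

```text
t 1.3 slide mm [70.0, -228.7, 4.9] ang [0.0002, -0.0005, -0.006] dist 0.2392
```

```bash
python3 -m creep '[{"fingers":91,"slide":[14,-46,1],"angular":[0,0,-0.006]},{"fingers":91,"slide":[28,-92,2],"angular":[0,0,-0.006]},{"fingers":91,"slide":[42,-138,3],"angular":[0,0,-0.006]},{"fingers":91,"slide":[56,-184,4],"angular":[0,0,-0.006]},{"fingers":91,"slide":[67,-220,5],"angular":[0,0,-0.006]}]' >/dev/null; python3 - <<'E'
from h import *
im,W,c=cap("wrist");np.savez("w1.npz",im=im,W=W);crop(im,0,0,560,420,1.4,"w1")
to([.5541,.0122,.375],down(-2.9))
E
```

```text
t 1.85 slide mm [1.4, -5.4, 54.9] ang [-0.0011, -0.001, -0.0007] dist 0.0551
```

View pics/w1.png

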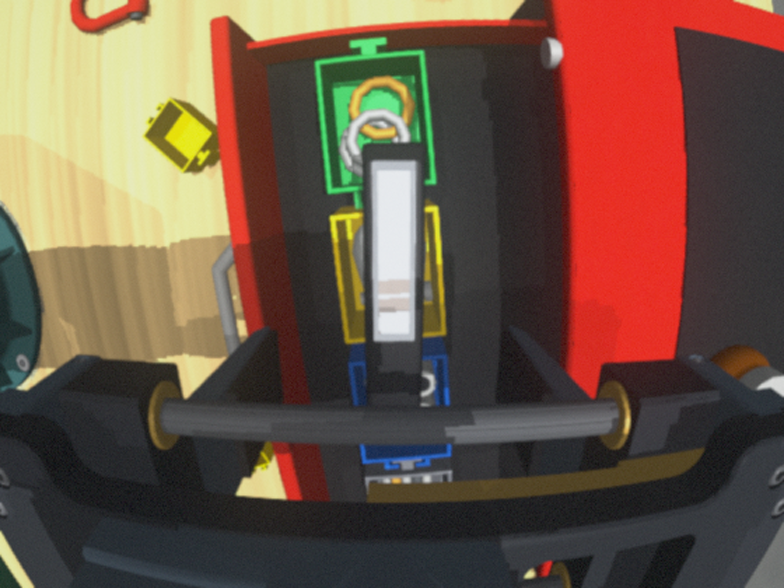

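```bash
python3 - <<'E'
from h import *
d=np.load("w1.npz");im=d["im"];W=d["W"];hsv=cv2.cvtColor(im,cv2.COLOR_RGB2HSV);X,Y,Z=W[...,0],W[...,1],W[...,2]
w=np.zeros(Z.shape,bool);w[95:270,255:305]=1
m=w&(Z>.172)&(Z<.195);P=W[m];r=cv2.minAreaRect((P[:,:2]*1000).astype(np.float32));print("light",len(P),np.median(P[:,2]),P.min(0),P.max(0),r)
for n,lo,hi in [("yellow",22,35),("green",40,85)]:
    m=(hsv[...,0]>=lo)&(hsv[...,0]<=hi)&(hsv[...,1]>120)&(Z>.152)&(Z<.168);P=W[m];print(n,len(P),np.median(P[:,2]),P.min(0),P.max(0))
m=(hsv[...,0]<6)&(hsv[...,1]>120)&(Z>.165)&(Z<.185)&(X<.52)
P=W[m];print("panel",np.median(P[:,2]),P.min(0),P.max(0),np.polyfit(P[:,1],P[:,0],1))
E
```

```text
light 7265 0.18060531553116976 [ 0.53615519 -0.03329365  0.17380485] [0.57366452 0.09627074 0.18372819] ((555.0087890625, 31.60330581665039), (128.38568115234375, 32.32473373413086), 87.22695922851562)
yellow 1082 0.1588753530417948 [ 0.52140443 -0.01660377  0.15201669] [0.58384197 0.06127923 0.16169396]
green 1514 0.15885050209420046 [0.51779715 0.06245722 0.15203296] [0.57997219 0.1586602  0.16152776]
panel 0.17602933013267025 [ 0.46413013 -0.12903871  0.1650373 ] [0.48677179 0.17499048 0.17871598] [-0.04418987  0.47714978]
```

```bash
python3 -m creep '[{"fingers":91,"slide":[1.4,-5.4,20],"angular":[-0.0011,-0.001,-0.0007]},{"fingers":70,"slide":[1.4,-5.4,45],"angular":[-0.0011,-0.001,-0.0007]},{"fingers":60,"slide":[1.4,-5.4,64],"angular":[-0.0011,-0.001,-0.0007]},{"fingers":50,"slide":[1.4,-5.4,72],"angular":[-0.0011,-0.001,-0.0007]},{"fingers":45,"slide":[1.4,-5.4,75],"angular":[-0.0011,-0.001,-0.0007]}]' ; python3 - <<'E'
from h import *
to([.5541,.0122,.354],down(-2.9))
E
```

```text
time_s: 2.35
position: [0.5523, 0.0067, 0.3542]
ee_rot: [[0.999, -0.052, -0.002], [-0.052, -0.999, -0.001], [-0.002, 0.001, -1.0]]
wrist_force: [-0.3, 0.3, 0.8]
gripper_width: 0.676
t 2.35 slide mm [1.5, -5.6, 0.2] ang [0.0011, 0.0021, -0.0018] dist 0.0057
```

```bash
python3 -m creep '[{"fingers":45,"slide":[1,-4,0],"angular":[0,0,0]},{"fingers":30,"slide":[1.5,-5.6,0],"angular":[0,0,0]},{"fingers":20,"slide":[1.5,-5.6,0],"angular":[0,0,0]},{"fingers":20,"slide":[1.5,-5.6,0],"angular":[0,0,0]},{"fingers":20,"slide":[1.5,-5.6,0],"angular":[0,0,0]}]' 30; python3 - <<'E'
from h import *
to([.5541,.0122,.354],down(-2.9))
print(get_state()["gripper_width"]*91.2)
E
```

```text
time_s: 2.85
position: [0.5544, 0.0124, 0.3554]
ee_rot: [[0.999, -0.052, -0.0], [-0.052, -0.999, -0.001], [-0.0, 0.001, -1.0]]
wrist_force: [-1.0, 1.8, 5.7]
gripper_width: 0.344
t 2.85 slide mm [-0.3, 0.2, 1.4] ang [0.0009, 0.0, -0.0018] dist 0.0014
31.354471018288645
```

```bash
python3 -m creep '[{"fingers":20,"slide":[0,0,-4],"angular":[0,0,0]},{"fingers":20,"slide":[0,0,-14],"angular":[0,0,0]},{"fingers":20,"slide":[0,0,-34],"angular":[0,0,0]},{"fingers":20,"slide":[0,0,-64],"angular":[0,0,0]},{"fingers":20,"slide":[0,8,-90],"angular":[0,0,0]}]' 30; python3 - <<'E'
from h import *
im,W,c=cap("wrist");crop(im,0,0,560,420,1.4,"w2")
to([.5625,-.386,.45],down(1.2))
E
```

```text
time_s: 3.35
position: [0.5538, 0.0047, 0.4465]
ee_rot: [[0.999, -0.052, -0.001], [-0.052, -0.999, -0.001], [-0.001, 0.001, -1.0]]
wrist_force: [0.6, -0.0, -0.2]
gripper_width: 0.351
t 3.4 slide mm [28.0, 388.8, 1.4] ang [0.0015, -0.0043, -0.0729] dist 0.3898
```

View pics/w2.png

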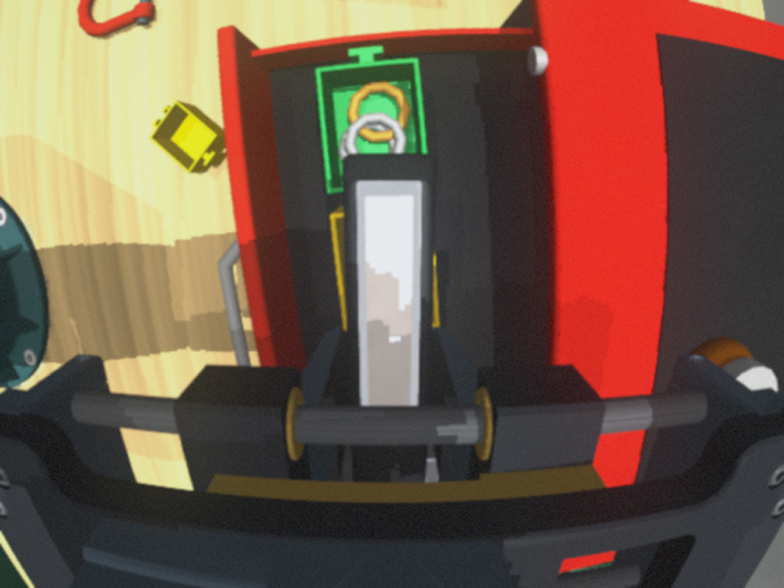

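```bash
python3 -m creep '[{"fingers":20,"slide":[2,30,0],"angular":[0,0,-0.015]},{"fingers":20,"slide":[5,74,0],"angular":[0,0,-0.03]},{"fingers":20,"slide":[8,120,0],"angular":[0,0,-0.04]},{"fingers":20,"slide":[12,168,0],"angular":[0,0,-0.06]},{"fingers":20,"slide":[15,216,0],"angular":[0,0,-0.072]}]' >/dev/null;  python3 - <<'E'
from h import *
to([.5625,-.386,.35],down(1.2))
E
```

```text
t 3.9 slide mm [1.8, 172.0, 95.8] ang [0.0013, 0.0006, -0.0003] dist 0.1969
```

```bash
python3 -m creep '[{"fingers":20,"slide":[1,44,5],"angular":[0,0,0]},{"fingers":20,"slide":[2,88,18],"angular":[0,0,0]},{"fingers":20,"slide":[2,130,40],"angular":[0,0,0]},{"fingers":20,"slide":[2,160,70],"angular":[0,0,0]},{"fingers":20,"slide":[2,171,100],"angular":[0,0,0]}]' >/dev/null;  python3 - <<'E'
from h import *
to([.5625,-.386,.21],down(1.2))
E
```

```text
t 4.4 slide mm [-0.0, -0.2, 134.8] ang [0.0022, 0.0, -0.0032] dist 0.1348
```

```bash
python3 -m creep '[{"fingers":20,"slide":[0,0,35],"angular":[0,0,-0.003]},{"fingers":20,"slide":[0,0,75],"angular":[0,0,-0.003]},{"fingers":20,"slide":[0,0,110],"angular":[0,0,-0.003]},{"fingers":20,"slide":[0,0,128],"angular":[0,0,-0.003]},{"fingers":20,"slide":[0,0,132],"angular":[0,0,-0.003]}]' ;  python3 -m creep '[{"fingers":20,"slide":[0,0,1],"angular":[0,0,0]},{"fingers":20,"slide":[0,0,2],"angular":[0,0,0]}]'; python3 - <<'E'
from h import *
im,W,c=cap("wrist");crop(im,0,0,560,420,1.4,"w3")
im,W,c=cap("top");crop(im,370,170,480,245,6,"t3")
to([.5625,-.386,.21],down(1.2))
E
```

```text
time_s: 4.9
position: [0.5623, -0.3829, 0.2115]
ee_rot: [[1.0, 0.023, -0.003], [0.023, -1.0, 0.001], [-0.003, -0.001, -1.0]]
wrist_force: [0.1, 0.3, -1.5]
gripper_width: 0.347
time_s: 5.1
position: [0.5634, -0.3836, 0.2129]
ee_rot: [[1.0, 0.023, 0.001], [0.023, -1.0, -0.002], [0.001, 0.002, -1.0]]
wrist_force: [-0.9, -0.0, -1.2]
gripper_width: 0.351
t 5.2 slide mm [-0.7, 2.4, 2.7] ang [0.0023, -0.0006, 0.0017] dist 0.0037
```

View pics/w3.png

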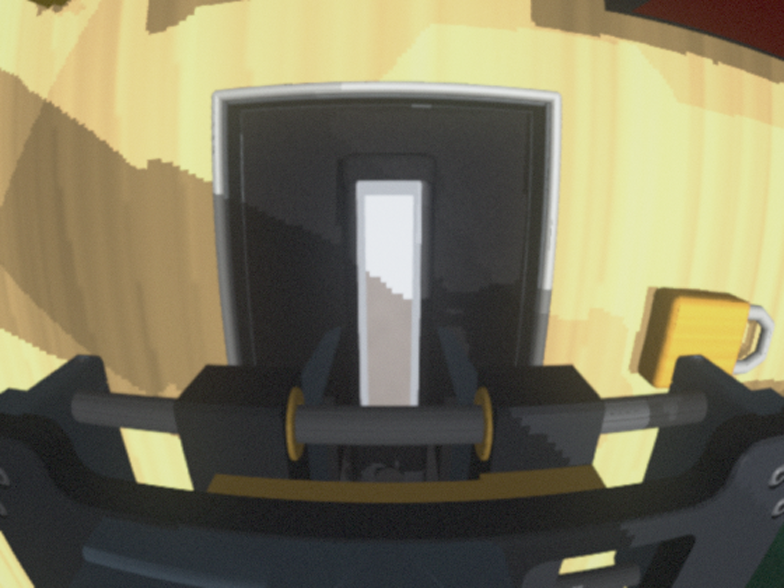

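View pics/t3.png

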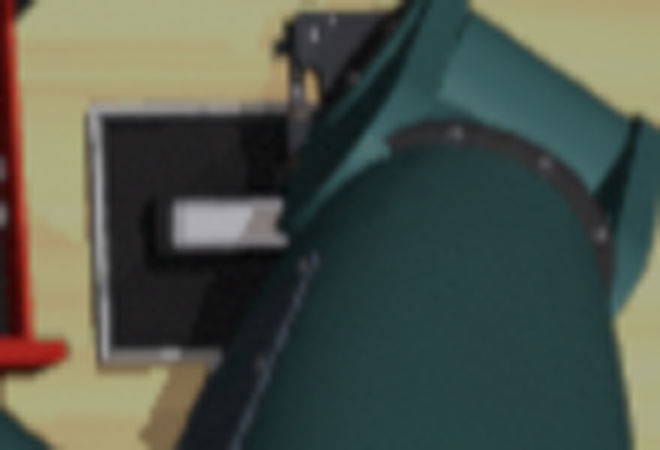

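```bash
python3 -m creep '[{"fingers":20,"slide":[0,2,4],"angular":[0,0,0]},{"fingers":20,"slide":[0,2,8],"angular":[0,0,0]},{"fingers":20,"slide":[0,2,9],"angular":[0,0,0]},{"fingers":20,"slide":[0,2,9],"angular":[0,0,0]}]';  python3 -m creep '[{"fingers":20,"slide":[0,0,1],"angular":[0,0,0]},{"fingers":20,"slide":[0,0,2],"angular":[0,0,0]},{"fingers":20,"slide":[0,0,2],"angular":[0,0,0]}]'
```

```text
time_s: 5.6
position: [0.5626, -0.3852, 0.2018]
ee_rot: [[1.0, 0.023, -0.002], [0.023, -1.0, -0.001], [-0.002, 0.001, -1.0]]
wrist_force: [0.9, 0.2, -1.6]
gripper_width: 0.348
time_s: 5.9
position: [0.5627, -0.3852, 0.2]
ee_rot: [[1.0, 0.023, -0.001], [0.023, -1.0, -0.001], [-0.001, 0.001, -1.0]]
wrist_force: [-0.6, -0.6, -1.6]
gripper_width: 0.346
```

```bash
python3 -m creep '[{"fingers":20,"slide":[0,0,1],"angular":[0,0,0]},{"fingers":20,"slide":[0,0,1],"angular":[0,0,0]},{"fingers":20,"slide":[0,0,1],"angular":[0,0,0]}]';  python3 -m creep '[{"fingers":20,"slide":[0,0,1],"angular":[0,0,0]},{"fingers":20,"slide":[0,0,1],"angular":[0,0,0]},{"fingers":20,"slide":[0,0,1],"angular":[0,0,0]}]'
```

```text
time_s: 6.2
position: [0.5628, -0.3853, 0.1994]
ee_rot: [[1.0, 0.023, -0.001], [0.023, -1.0, -0.001], [-0.001, 0.001, -1.0]]
wrist_force: [-1.6, 2.1, 5.8]
gripper_width: 0.347
time_s: 6.5
position: [0.5629, -0.3853, 0.1994]
ee_rot: [[1.0, 0.023, -0.001], [0.023, -1.0, -0.001], [-0.001, 0.001, -1.0]]
wrist_force: [-7.6, 5.2, 19.4]
gripper_width: 0.351
```

```bash
python3 -m creep '[{"fingers":20,"slide":[0,0,-1],"angular":[0,0,0]},{"fingers":40,"slide":[0,0,-1],"angular":[0,0,0]},{"fingers":50,"slide":[0,0,-1],"angular":[0,0,0]},{"fingers":55,"slide":[0,0,-1],"angular":[0,0,0]},{"fingers":55,"slide":[0,0,-6],"angular":[0,0,0]}]';  python3 -m creep '[{"fingers":60,"slide":[0,0,-20],"angular":[0,0,0]},{"fingers":80,"slide":[0,0,-60],"angular":[0,0,0]},{"fingers":91,"slide":[0,0,-105],"angular":[0,0,0]},{"fingers":91,"slide":[0,0,-150],"angular":[0,0,0]},{"fingers":91,"slide":[0,-30,-190],"angular":[0,0,0]}]'; python3 - <<'E'
from h import *
im,W,c=cap("wrist");crop(im,0,0,560,420,1.4,"w4")
E
```

```text
time_s: 7.0
position: [0.5625, -0.3851, 0.2036]
ee_rot: [[1.0, 0.023, -0.002], [0.023, -1.0, -0.0], [-0.002, 0.0, -1.0]]
wrist_force: [-0.3, -0.2, -0.0]
gripper_width: 0.604
time_s: 7.5
position: [0.5623, -0.3566, 0.397]
ee_rot: [[1.0, 0.021, 0.001], [0.021, -1.0, -0.003], [0.001, 0.003, -1.0]]
wrist_force: [0.9, -0.2, 0.5]
gripper_width: 0.977
```

View pics/w4.png

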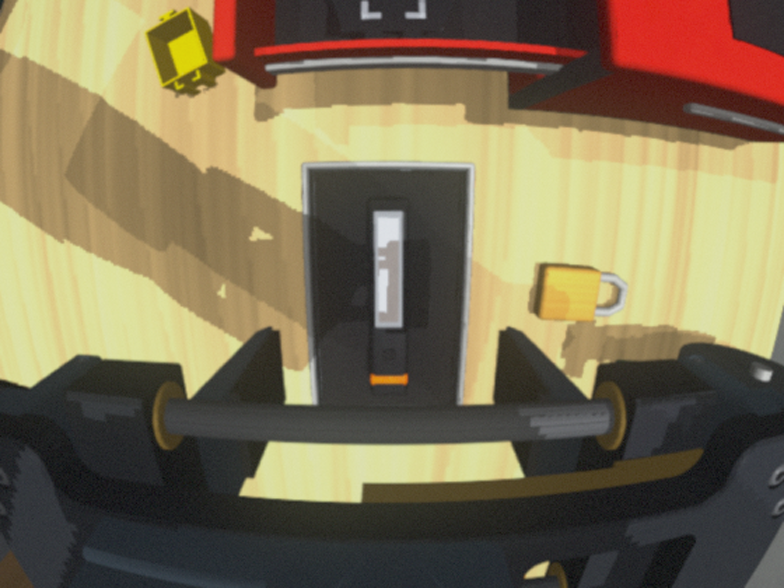

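```bash
python3 -c "
from h import *
to([.5525,.0225,.44],down(2.2))"; python3 -m creep '[{"fingers":91,"slide":[0,-40,-10],"angular":[0,0,0]},{"fingers":91,"slide":[0,-86,-30],"angular":[0,0,-0.01]},{"fingers":91,"slide":[0,-134,-40],"angular":[0,0,-0.01]},{"fingers":91,"slide":[0,-182,-44],"angular":[0,0,-0.017]},{"fingers":91,"slide":[0,-230,-44],"angular":[0,0,-0.017]}]' >/dev/null;python3 -c "
from h import *
to([.5525,.0225,.40],down(2.2))"
```

```text
t 7.55 slide mm [-2.2, -375.3, -38.7] ang [0.0048, -0.0053, -0.0162] dist 0.3773
t 8.05 slide mm [1.5, -145.9, 38.8] ang [0.0015, -0.0006, 0.0013] dist 0.151
```

```bash
python3 -m creep '[{"fingers":91,"slide":[1,-45,0],"angular":[0,0,0]},{"fingers":91,"slide":[1,-90,5],"angular":[0,0,0]},{"fingers":91,"slide":[1,-125,15],"angular":[0,0,0]},{"fingers":91,"slide":[1,-140,28],"angular":[0,0,0]},{"fingers":91,"slide":[1,-145,38],"angular":[0,0,0]}]' >/dev/null;python3 -c "
from h import *
im,W,c=cap('wrist');np.savez('w5.npz',im=im,W=W);crop(im,0,0,560,420,1.4,'w5')
hsv=cv2.cvtColor(im,cv2.COLOR_RGB2HSV);Z=W[...,2]
for n,lo,hi in [('yellow',22,35),('green',40,85)]:
    m=(hsv[...,0]>=lo)&(hsv[...,0]<=hi)&(hsv[...,1]>120)&(Z>.156)&(Z<.164);P=W[m];print(n,len(P),np.median(P[:,2]),P.min(0),P.max(0),cv2.minAreaRect((P[:,:2]*1000).astype(np.float32)))
to([.5525,.0225,.314],down(2.2))"
```

```text
yellow 1557 0.1590398188006392 [ 0.52131235 -0.01620535  0.15600645] [0.58377504 0.06100829 0.16139426] ((552.4091796875, 22.12704086303711), (60.72847366333008, 75.87198638916016), 2.361368179321289)
green 1841 0.15914665422208424 [0.51785527 0.07129936 0.1560114 ] [0.58020379 0.14895792 0.16150342] ((549.1461791992188, 110.19967651367188), (60.12749481201172, 76.00155639648438), 2.000852108001709)
t 8.6 slide mm [1.1, -2.1, 83.3] ang [0.0009, 0.0034, 0.0023] dist 0.0834
```

View pics/w5.png

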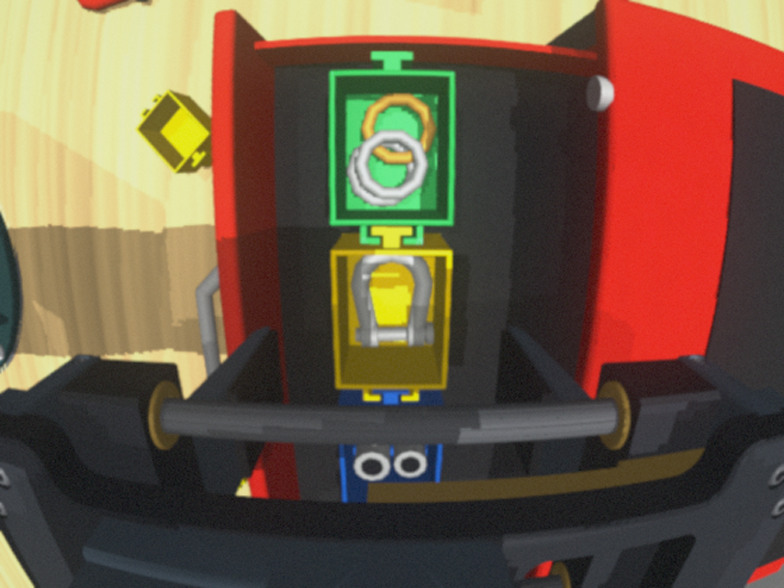

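```bash
python3 -m creep '[{"fingers":91,"slide":[1,-2,20],"angular":[0,0,0]},{"fingers":91,"slide":[1,-2,50],"angular":[0,0,0]},{"fingers":91,"slide":[1,-2,70],"angular":[0,0,0]},{"fingers":91,"slide":[1,-2,80],"angular":[0,0,0]},{"fingers":91,"slide":[1,-2,82],"angular":[0,0,0]}]' ;python3 -c "
from h import *
to([.5524,.0222,.314],down(2.25))"
```

```text
time_s: 9.1
position: [0.5531, 0.0208, 0.3168]
ee_rot: [[0.999, 0.039, -0.003], [0.039, -0.999, -0.001], [-0.003, 0.001, -1.0]]
wrist_force: [0.7, -1.0, -0.4]
gripper_width: 0.996
t 9.1 slide mm [-0.6, -1.4, 2.8] ang [0.001, 0.0028, -0.0006] dist 0.0032
```

```bash
python3 -m creep '[{"fingers":80,"slide":[-0.6,-1.4,2],"angular":[0,0,0]},{"fingers":70,"slide":[-0.6,-1.4,2],"angular":[0,0,0]},{"fingers":64,"slide":[-0.6,-1.4,2],"angular":[0,0,0]}]';python3 -c "
from h import *
to([.5524,.0222,.314],down(2.25))"
```

```text
time_s: 9.4
position: [0.5527, 0.0231, 0.3165]
ee_rot: [[0.999, 0.04, 0.0], [0.04, -0.999, -0.001], [0.0, 0.001, -1.0]]
wrist_force: [-0.2, -0.5, -1.0]
gripper_width: 0.766
t 9.4 slide mm [-0.4, 0.9, 2.5] ang [0.0011, -0.0001, 0.0004] dist 0.0027
```

```bash
python3 -m creep '[{"fingers":62,"slide":[-0.4,0.9,1.5],"angular":[0,0,0]},{"fingers":50,"slide":[-0.4,0.9,1.5],"angular":[0,0,0]},{"fingers":50,"slide":[-0.4,0.9,1.5],"angular":[0,0,0]},{"fingers":50,"slide":[-0.4,0.9,1.5],"angular":[0,0,0]}]' 30;python3 -c "
from h import *
to([.5524,.0222,.314],down(2.25))"
```

```text
time_s: 9.8
position: [0.5523, 0.0222, 0.3145]
ee_rot: [[0.999, 0.04, -0.001], [0.04, -0.999, -0.001], [-0.001, 0.001, -1.0]]
wrist_force: [-0.8, -2.2, 5.1]
gripper_width: 0.658
t 9.8 slide mm [0.1, 0.0, 0.5] ang [0.0012, 0.0007, 0.0006] dist 0.0005
```

```bash
python3 -m creep '[{"fingers":50,"slide":[0,0,-2],"angular":[0,0,0]},{"fingers":50,"slide":[0,0,-5],"angular":[0,0,0]},{"fingers":50,"slide":[0,0,-9],"angular":[0,0,0]},{"fingers":50,"slide":[0,0,-14],"angular":[0,0,0]},{"fingers":50,"slide":[0,0,-19],"angular":[0,0,0]}]' 40; python3 - <<'E'
from h import *
im,W,c=cap("wrist");crop(im,0,0,560,420,1.4,"w6")
E
```

```text
time_s: 10.3
position: [0.5521, 0.0223, 0.3337]
ee_rot: [[0.999, 0.04, -0.001], [0.04, -0.999, -0.001], [-0.001, 0.001, -1.0]]
wrist_force: [-0.6, -0.2, -3.1]
gripper_width: 0.655
```

View pics/w6.png

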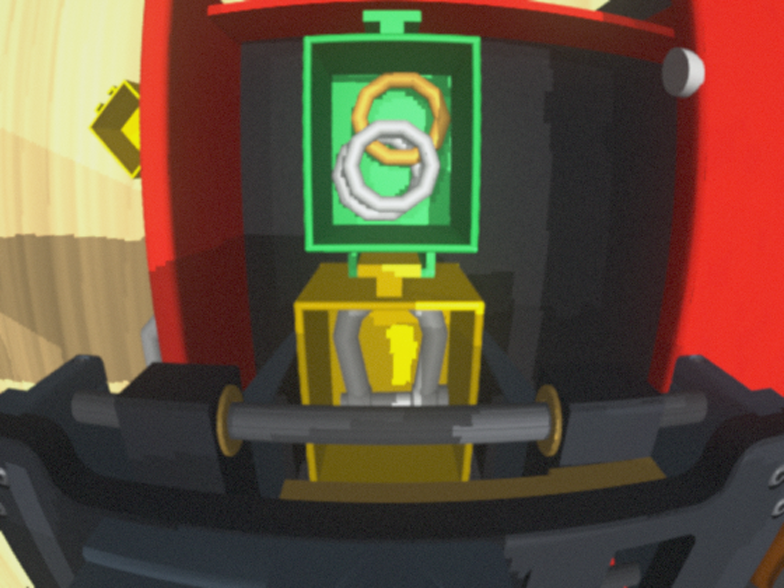

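```bash
python3 -m creep '[{"fingers":50,"slide":[0,0,-7],"angular":[0,0,0]},{"fingers":50,"slide":[0,0,-14],"angular":[0,0,0]},{"fingers":50,"slide":[0,0,-21],"angular":[0,0,0]},{"fingers":50,"slide":[0,0,-28],"angular":[0,0,0]},{"fingers":50,"slide":[0,0,-36],"angular":[0,0,0]}]'; python3 -m creep '[{"fingers":50,"slide":[0,0,-12],"angular":[0,0,0]},{"fingers":50,"slide":[0,0,-30],"angular":[0,0,0]},{"fingers":50,"slide":[0,0,-50],"angular":[0,0,0]},{"fingers":50,"slide":[0,0,-70],"angular":[0,0,0]},{"fingers":50,"slide":[0,0,-80],"angular":[0,0,0]}]'; python3 - <<'E'
from h import *
im,W,c=cap("wrist");crop(im,0,0,560,420,1.4,"w7")
im,W,c=cap("top");np.savez("t7.npz",im=im,W=W)
# target in bay
def bay(dz,yaw=-3.0):
    B=np.array([.5233,.3242,.0657]);R=slope(yaw);return B-R[:,2]*dz, R
to(*bay(.214+.10))
E
```

```text
time_s: 10.85
position: [0.5522, 0.0223, 0.3699]
ee_rot: [[0.999, 0.04, -0.001], [0.04, -0.999, -0.001], [-0.001, 0.001, -1.0]]
wrist_force: [-0.3, 0.1, -3.2]
gripper_width: 0.653
time_s: 11.35
position: [0.5524, 0.0224, 0.4515]
ee_rot: [[0.999, 0.04, 0.001], [0.04, -0.999, -0.001], [0.001, 0.001, -1.0]]
wrist_force: [0.4, 0.6, -3.8]
gripper_width: 0.655
t 11.45 slide mm [-173.7, -317.3, 112.6] ang [-0.0231, 0.5217, 0.0902] dist 0.3788
```

View pics/w7.png

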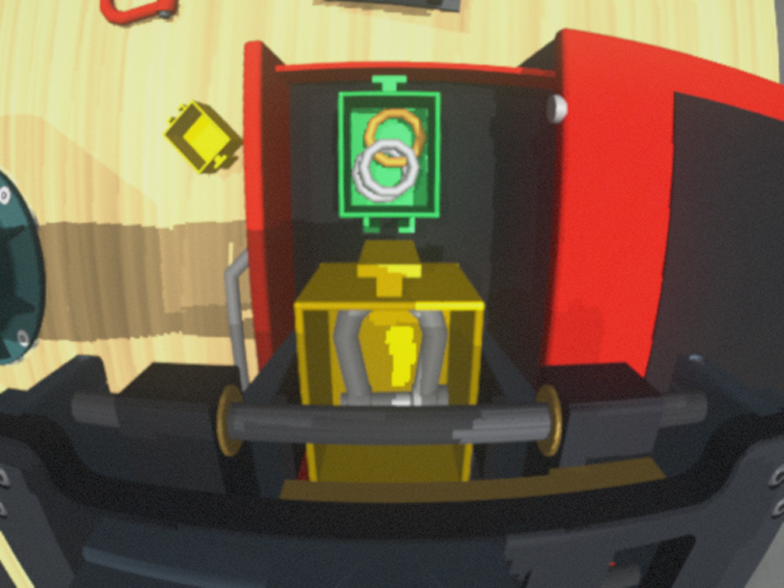

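```bash
python3 -m creep '[{"fingers":50,"slide":[-6,-25,0],"angular":[0,0.03,0.0]},{"fingers":50,"slide":[-18,-65,2],"angular":[-0.003,0.09,0.01]},{"fingers":50,"slide":[-32,-107,8],"angular":[-0.006,0.16,0.025]},{"fingers":50,"slide":[-48,-148,14],"angular":[-0.009,0.23,0.035]},{"fingers":50,"slide":[-64,-190,20],"angular":[-0.012,0.29,0.045]}]'; python3 - <<'E'
from h import *
def bay(dz,yaw=-3.0):
    B=np.array([.5233,.3242,.0657]);R=slope(yaw);return B-R[:,2]*dz, R
to(*bay(.2145+.10))
E
```

```text
time_s: 11.95
position: [0.4795, 0.2109, 0.428]
ee_rot: [[0.958, -0.007, 0.287], [-0.005, -1.0, -0.008], [0.287, 0.006, -0.958]]
wrist_force: [0.9, -0.3, -3.0]
gripper_width: 0.658
t 11.95 slide mm [-134.9, -121.3, 52.8] ang [-0.0127, 0.2327, 0.0441] dist 0.1889
```

```bash
python3 -m creep '[{"fingers":50,"slide":[-30,-30,10],"angular":[-0.003,0.06,0.01]},{"fingers":50,"slide":[-60,-60,20],"angular":[-0.006,0.12,0.02]},{"fingers":50,"slide":[-92,-88,32],"angular":[-0.009,0.18,0.03]},{"fingers":50,"slide":[-120,-110,44],"angular":[-0.012,0.22,0.04]},{"fingers":50,"slide":[-135,-121,52],"angular":[-0.013,0.233,0.044]}]'; python3 - <<'E'
from h import *
im,W,c=cap("wrist");crop(im,0,0,560,420,1.4,"w8");np.savez("w8.npz",im=im,W=W)
def bay(dz,yaw=-3.0):
    B=np.array([.5233,.3242,.0657]);R=slope(yaw);return B-R[:,2]*dz, R
to(*bay(.2145+.04))
E
```

```text
time_s: 12.45
position: [0.3646, 0.3316, 0.3377]
ee_rot: [[0.866, -0.05, 0.498], [-0.042, -0.999, -0.027], [0.498, 0.002, -0.867]]
wrist_force: [0.0, -0.5, -2.9]
gripper_width: 0.652
t 12.5 slide mm [3.5, -0.7, 59.7] ang [0.0016, 0.0033, 0.0036] dist 0.0598
```

View pics/w8.png

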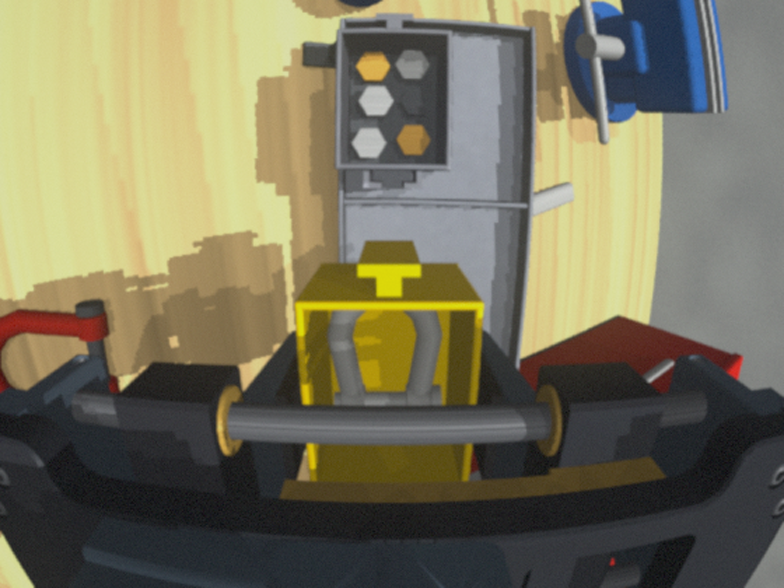

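```bash
python3 - <<'E'
from h import *
d=np.load("w8.npz");im=d["im"];W=d["W"];s=get_state();p0=s["position"];R0=s["ee_rot"]
T=(W-p0)@R0   # tool frame coordinates
def reg(x0,x1,y0,y1):
    return T[int(y0/1.4):int(y1/1.4),int(x0/1.4):int(x1/1.4)].reshape(-1,3)
for nm,rg in(("both",[(462,505,40,190),(488,505,220,340)]),("empty",[(485,505,220,340),(347,354,212,262)]),("spare bay",[(462,505,40,190)])):
    P=np.vstack([reg(*r) for r in rg]);P=P[~np.isnan(P[:,0])];A=np.c_[P[:,:2],np.ones(len(P))]
    for _ in range(4):
        k=np.linalg.lstsq(A,P[:,2],rcond=None)[0];r=P[:,2]-A@k;g=abs(r)<max(.002,2*r.std());P=P[g];A=A[g]
    print(nm,"plane tool z=%.4fx+%.4fy+%.4f"%tuple(k),len(P),r.std())
    if nm=="both":k0=k
H=k0[0]*T[...,0]+k0[1]*T[...,1]+k0[2]-T[...,2]
np.set_printoptions(linewidth=250)
for (n,row) in (("row160",160),("row170",170),("row100",100)):
    print(n);
    for c in list(range(238,262))+list(range(360,386)):
        if -.002<H[row,c]<.03: print((c,*(T[row,c,:2]*1000).round(1),(H[row,c]*1000).round(1)),end=" ")
    print()
for col in (345,352,360,250):
    print("col",col)
    for r in range(134,160):
        if H[r,col]>.006: print((r,*(T[r,col,:2]*1000).round(1),(H[r,col]*1000).round(1)),end=" ")
    print()
# own bin rim in tool frame
hsv=cv2.cvtColor(im,cv2.COLOR_RGB2HSV)
m=(hsv[...,0]>=22)&(hsv[...,0]<=35)&(hsv[...,1]>120)&(abs(T[...,2]-.155)<.006)
P=T[m];print("rim",len(P),P.min(0),P.max(0),np.median(P,0),cv2.minAreaRect((P[:,:2]*1000).astype(np.float32)))
E
```

```text
both plane tool z=-0.0026x+-0.0020y+0.3148 4178 0.0007133373621306566
empty plane tool z=-0.0036x+-0.0018y+0.3148 1334 0.000668305519885651
spare bay plane tool z=-0.0026x+-0.0019y+0.3148 3178 0.0007277442169877393
row160
(242, np.float64(-29.0), np.float64(-45.0), np.float64(16.3)) (243, np.float64(-27.8), np.float64(-45.3), np.float64(18.9)) (244, np.float64(-27.2), np.float64(-45.1), np.float64(17.1)) (245, np.float64(-26.4), np.float64(-45.0), np.float64(16.3)) (246, np.float64(-26.2), np.float64(-44.1), np.float64(9.1)) (247, np.float64(-26.1), np.float64(-43.1), np.float64(0.0)) (248, np.float64(-25.2), np.float64(-43.1), np.float64(-0.1)) (249, np.float64(-24.4), np.float64(-43.0), np.float64(-0.5)) (250, np.float64(-23.3), np.float64(-43.1), np.float64(0.6)) (251, np.float64(-22.5), np.float64(-43.0), np.float64(-0.6)) (252, np.float64(-21.6), np.float64(-43.0), np.float64(-0.5)) (253, np.float64(-20.6), np.float64(-43.1), np.float64(0.8)) (254, np.float64(-19.8), np.float64(-42.9), np.float64(-0.7)) (255, np.float64(-18.8), np.float64(-43.0), np.float64(0.3)) (256, np.float6
[... 6717 characters left out ...]
.float64(-59.9), np.float64(15.2)) (145, np.float64(73.2), np.float64(-59.2), np.float64(17.9)) (146, np.float64(73.2), np.float64(-58.3), np.float64(18.1)) (147, np.float64(73.6), np.float64(-57.3), np.float64(16.7)) 
col 250
(142, np.float64(-21.7), np.float64(-60.6), np.float64(17.4)) (143, np.float64(-21.7), np.float64(-59.8), np.float64(18.3)) (144, np.float64(-21.7), np.float64(-58.9), np.float64(18.1)) (145, np.float64(-21.7), np.float64(-58.1), np.float64(18.2)) 
rim 3987 [-0.02940621 -0.04884105  0.15131848] [0.03254723 0.0360982  0.16099946] [ 0.00124321 -0.03394678  0.15530017] ((1.5248527526855469, -6.3750762939453125), (61.95522689819336, 84.90614318847656), 0.28673917055130005)
```

```bash
python3 -m creep '[{"fingers":50,"slide":[3,0,15],"angular":[0.001,0.002,0.002]},{"fingers":50,"slide":[6,-1,35],"angular":[0.001,0.002,0.002]},{"fingers":50,"slide":[7,-1,55],"angular":[0.001,0.002,0.002]},{"fingers":50,"slide":[7,-1,72],"angular":[0.001,0.002,0.002]},{"fingers":50,"slide":[7,-1,82],"angular":[0.001,0.002,0.002]}]';python3 -m creep '[{"fingers":50,"slide":[0,0,4],"angular":[0,0,0]},{"fingers":50,"slide":[0,0,8],"angular":[0,0,0]},{"fingers":50,"slide":[0,0,11],"angular":[0,0,0]},{"fingers":50,"slide":[0,0,13],"angular":[0,0,0]},{"fingers":50,"slide":[0,0,14],"angular":[0,0,0]}]'; python3 - <<'E'
from h import *
im,W,c=cap("wrist");crop(im,0,0,560,420,1.4,"w9");np.savez("w9.npz",im=im,W=W)
im,W,c=cap("scene");crop(im,320,150,460,250,5,"s9")
def bay(dz,yaw=-3.0):
    B=np.array([.5233,.3242,.0657]);R=slope(yaw);return B-R[:,2]*dz, R
to(*bay(.2145))
s=get_state();print("F tool",(s["ee_rot"].T@s["wrist_force"]).round(1))
E
```

```text
time_s: 13.0
position: [0.414, 0.3288, 0.2707]
ee_rot: [[0.865, -0.053, 0.498], [-0.046, -0.999, -0.027], [0.499, 0.0, -0.867]]
wrist_force: [-0.7, 0.9, -2.3]
gripper_width: 0.659
time_s: 13.5
position: [0.4209, 0.329, 0.2605]
ee_rot: [[0.864, -0.053, 0.5], [-0.046, -0.999, -0.026], [0.501, -0.001, -0.865]]
wrist_force: [0.0, -0.7, -3.8]
gripper_width: 0.657
t 13.6 slide mm [-8.6, -0.5, 5.4] ang [-0.0006, -0.0009, -0.0011] dist 0.0102
F tool [-1.3 -1.   2.1]
```

View pics/w9.png

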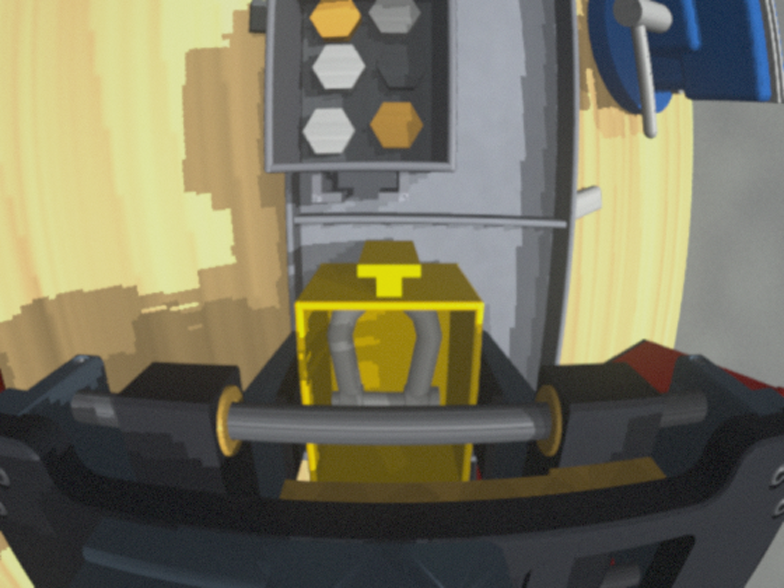

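View pics/s9.png

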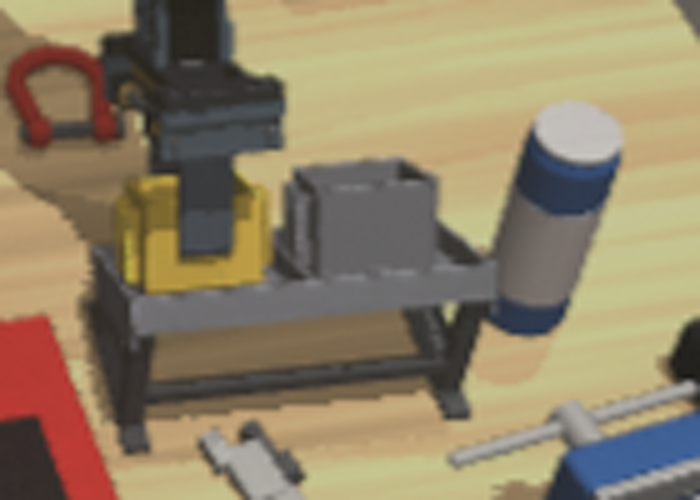

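```bash
python3 -m creep '[{"fingers":50,"slide":[-2,0,2],"angular":[0,0,0]},{"fingers":50,"slide":[-3,0,3],"angular":[0,0,0]},{"fingers":50,"slide":[-3,0,4],"angular":[0,0,0]},{"fingers":50,"slide":[-3,0,4],"angular":[0,0,0]}]'; python3 - <<'E'
from h import *
im,W,c=cap("wrist");s=get_state();p0=s["position"];R0=s["ee_rot"];T=(W-p0)@R0
print("F tool",(R0.T@s["wrist_force"]).round(1))
def fit(P,ax,thr):
    P=P[~np.isnan(P[:,0])];a,b=P[:,ax],P[:,1-ax]
    for _ in range(4):
        f=np.polyfit(a,b,1);r=b-np.polyval(f,a);g=abs(r)<max(.0008,2*r.std());a,b=a[g],b[g]
    return f,len(a),r.std()
pl=T[230//2:0,0:0]
# shelf plane
w=np.zeros(T.shape[:2],bool);w[60:150,335:392]=1;w[170:230,360:380]=1
P=T[w];P=P[~np.isnan(P[:,0])];A=np.c_[P[:,:2],np.ones(len(P))]
for _ in range(5):
    k=np.linalg.lstsq(A,P[:,2],rcond=None)[0];r=P[:,2]-A@k;g=abs(r)<max(.0012,2*r.std());P=P[g];A=A[g]
print("plane",k.round(4),len(P),r.std())
H=k[0]*T[...,0]+k[1]*T[...,1]+k[2]-T[...,2]
x,y=T[...,0],T[...,1]
m=(H>.017)&(H<.024)&(x>.06)&(x<.11)&(y>-.18)&(y<.0);f,n,sd=fit(T[m],1,0);print("rear top x=",f.round(4),n,sd)
m=(H>.015)&(H<.022)&(x>-.06)&(x<-.01)&(y>-.068)&(y<-.045);P=T[m];print("lip",len(P),fit(P,1,0)[0].round(4),P[:,:2].min(0),P[:,:2].max(0))
m=(H>.014)&(H<.021)&(x>-.01)&(x<.08)&(y>-.075)&(y<-.045);f,n,sd=fit(T[m],0,0);print("divider y=",f.round(4),n,sd)
m=(H>.004)&(H<.016)&(x>.06)&(x<.11)&(y>-.18)&(y<.0);f,n,sd=fit(T[m],1,0);print("rear face x=",f.round(4),n,sd)
E
```

```text
time_s: 14.0
position: [0.4203, 0.329, 0.2552]
ee_rot: [[0.865, -0.053, 0.5], [-0.046, -0.999, -0.026], [0.5, -0.001, -0.866]]
wrist_force: [0.0, -0.6, -2.3]
gripper_width: 0.658
F tool [-1.5  0.1  2.9]
plane [ 0.0006 -0.0029  0.2164] 5790 0.000563661203074852
rear top x= [-0.0061  0.0788] 1480 0.000887674463115935
lip 505 [-0.2707 -0.0467] [-0.03989006 -0.06779749] [-0.01005086 -0.0451266 ]
divider y= [ 0.0053 -0.0586] 919 0.0011147467192102456
rear face x= [-0.0061  0.0779] 1798 0.0003075190104879904
```

```bash
python3 -m creep '[{"fingers":50,"slide":[0,0,1],"angular":[0.001,0,0.0056]},{"fingers":50,"slide":[0,0,1.5],"angular":[0.001,0,0.0056]},{"fingers":50,"slide":[0,0,2],"angular":[0.001,0,0.0056]},{"fingers":50,"slide":[0,0,2],"angular":[0.001,0,0.0056]}]'; python3 -c "
from h import *
s=get_state();print('F tool',(s['ee_rot'].T@s['wrist_force']).round(1))
R=s['ee_rot'];print(R[:,2]@s['position'],R[:,0]@s['position'])"
```

```text
time_s: 14.45
position: [0.4211, 0.3292, 0.254]
ee_rot: [[0.864, -0.057, 0.5], [-0.052, -0.998, -0.024], [0.501, -0.005, -0.865]]
wrist_force: [-10.0, 1.8, 10.0]
gripper_width: 0.656
F tool [ -3.8  -1.3 -13.7]
-0.017063755566429303 0.47385697043952935
```

```bash
python3 -m creep '[{"fingers":50,"slide":[0,0,0.5],"angular":[0,0,0]},{"fingers":50,"slide":[0,0,1],"angular":[0,0,0]},{"fingers":50,"slide":[0,0,1],"angular":[0,0,0]}]'; python3 -c "
from h import *
s=get_state();print('F tool',(s['ee_rot'].T@s['wrist_force']).round(1))
R=s['ee_rot'];print(R[:,2]@s['position'],R[:,0]@s['position'])"
```

```text
time_s: 14.75
position: [0.4212, 0.3292, 0.2538]
ee_rot: [[0.864, -0.057, 0.501], [-0.052, -0.998, -0.024], [0.502, -0.005, -0.865]]
wrist_force: [-28.2, -3.0, 33.3]
gripper_width: 0.652
F tool [ -7.5   4.4 -42.9]
-0.01648111601049504 0.473754575053085
```

```bash
python3 -m creep '[{"fingers":50,"slide":[0,0,-1],"angular":[0,0,0]},{"fingers":50,"slide":[0,0,-1.3],"angular":[0,0,0]},{"fingers":50,"slide":[0,0,-1.3],"angular":[0,0,0]}]'; python3 -c "
from h import *
s=get_state();print('F tool',(s['ee_rot'].T@s['wrist_force']).round(1))
R=s['ee_rot'];print(R[:,2]@s['position'],R[:,0]@s['position'])"; python3 -m creep '[{"fingers":50,"slide":[-1.5,0,0],"angular":[0,0,0]},{"fingers":50,"slide":[-3,0,0],"angular":[0,0,0]},{"fingers":50,"slide":[-4,0,0],"angular":[0,0,0]},{"fingers":50,"slide":[-5,0,0],"angular":[0,0,0]},{"fingers":50,"slide":[-5,0,0],"angular":[0,0,0]}]'; python3 -c "
from h import *
s=get_state();print('F tool',(s['ee_rot'].T@s['wrist_force']).round(1))
R=s['ee_rot'];print(R[:,2]@s['position'],R[:,0]@s['position'])"
```

```text
time_s: 15.05
position: [0.4212, 0.329, 0.2539]
ee_rot: [[0.864, -0.057, 0.5], [-0.052, -0.998, -0.025], [0.501, -0.005, -0.866]]
wrist_force: [-6.4, -0.2, 4.2]
gripper_width: 0.653
F tool [-3.5  0.6 -6.8]
-0.017272490607407865 0.47396093196748923
time_s: 15.55
position: [0.4168, 0.3293, 0.2514]
ee_rot: [[0.864, -0.057, 0.5], [-0.052, -0.998, -0.025], [0.501, -0.005, -0.866]]
wrist_force: [-1.7, 1.2, 2.9]
gripper_width: 0.659
F tool [-0.1 -1.1 -3.4]
-0.01723653153681238 0.46892873200858276
```

```bash
python3 -m creep '[{"fingers":50,"slide":[-1,0,0.1],"angular":[0,0,0]},{"fingers":50,"slide":[-1.5,0,0.1],"angular":[0,0,0]},{"fingers":50,"slide":[-2,0,0.1],"angular":[0,0,0]},{"fingers":50,"slide":[-2,0,0.1],"angular":[0,0,0]}]'; python3 -c "
from h import *
s=get_state();print('F tool',(s['ee_rot'].T@s['wrist_force']).round(1))
R=s['ee_rot'];print(R[:,2]@s['position'],R[:,0]@s['position'])"; python3 -m creep '[{"fingers":50,"slide":[-0.5,0,0.1],"angular":[0,0,0]},{"fingers":50,"slide":[-1,0,0.1],"angular":[0,0,0]},{"fingers":50,"slide":[-1,0,0.1],"angular":[0,0,0]}]'; python3 -c "
from h import *
s=get_state();print('F tool',(s['ee_rot'].T@s['wrist_force']).round(1))
R=s['ee_rot'];print(R[:,2]@s['position'],R[:,0]@s['position'])"
```

```text
time_s: 15.95
position: [0.4153, 0.3295, 0.2505]
ee_rot: [[0.864, -0.057, 0.5], [-0.052, -0.998, -0.025], [0.501, -0.005, -0.865]]
wrist_force: [-0.3, -0.1, 5.3]
gripper_width: 0.656
F tool [ 2.4  0.1 -4.7]
-0.017013793564596168 0.467136806868506
time_s: 16.25
position: [0.4151, 0.3296, 0.2504]
ee_rot: [[0.863, -0.058, 0.502], [-0.052, -0.998, -0.025], [0.502, -0.005, -0.865]]
wrist_force: [4.1, -3.5, 8.9]
gripper_width: 0.655
F tool [ 8.2  3.2 -5.5]
-0.016600151878815698 0.46683867242354055
```

```bash
python3 -m creep '[{"fingers":50,"slide":[0.6,0,0],"angular":[0,0,0]},{"fingers":50,"slide":[0.6,0,0],"angular":[0,0,0]}]'; python3 - <<'E'
from h import *
im,W,c=cap("wrist");crop(im,0,0,560,420,1.4,"w10")
s=get_state();p0=s["position"];R0=s["ee_rot"];T=(W-p0)@R0
print('F tool',(s['ee_rot'].T@s['wrist_force']).round(1))
hsv=cv2.cvtColor(im,cv2.COLOR_RGB2HSV)
w=np.zeros(T.shape[:2],bool);w[60:150,335:392]=1;w[170:230,360:380]=1
P=T[w];P=P[~np.isnan(P[:,0])];A=np.c_[P[:,:2],np.ones(len(P))]
for _ in range(5):
    k=np.linalg.lstsq(A,P[:,2],rcond=None)[0];r=P[:,2]-A@k;g=abs(r)<max(.0012,2*r.std());P=P[g];A=A[g]
print("plane",k.round(4))
H=k[0]*T[...,0]+k[1]*T[...,1]+k[2]-T[...,2]
x,y=T[...,0],T[...,1]
m=(H>.004)&(H<.016)&(x>.06)&(x<.12)&(y>-.18)&(y<.0);print("rear face x",np.polyfit(y[m],x[m],1).round(4))
m=(hsv[...,0]>=22)&(hsv[...,0]<=35)&(hsv[...,1]>120)&(H>.055)&(H<.065)&(y>-.041)
print("rim H: by x",[(round(a,3),np.median(H[m&(abs(x-a)<.004)]).round(4)) for a in(-.027,-.015,0,.015,.029)], "x range",np.percentile(x[m],[.5,99.5]))
E
```

```text
time_s: 16.45
position: [0.4152, 0.3295, 0.2505]
ee_rot: [[0.864, -0.058, 0.501], [-0.052, -0.998, -0.025], [0.501, -0.005, -0.865]]
wrist_force: [0.3, -0.9, 8.4]
gripper_width: 0.652
F tool [ 4.8  1.6 -7.8]
plane [1.3322 0.0066 0.1384]
rear face x [-0.0089  0.0648]
rim H: by x [(-0.027, np.float64(nan)), (-0.015, np.float64(nan)), (0, np.float64(0.0576)), (0.015, np.float64(0.0596)), (0.029, np.float64(nan))] x range [-0.00082613  0.01655482]
  return _methods._mean(a, axis=axis, dtype=dtype,
  ret = ret.dtype.type(ret / rcount)
```

View pics/w10.png

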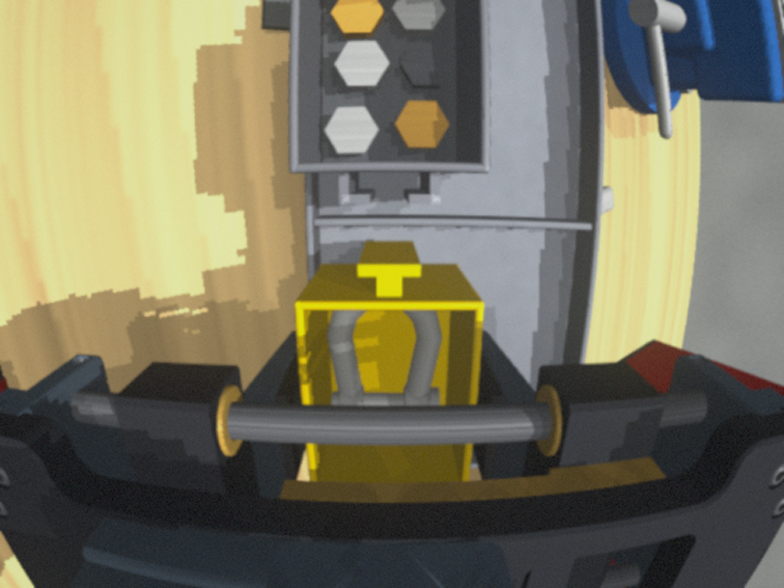

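```bash
python3 - <<'E'
from h import *
im,W,c=cap("wrist")
s=get_state();p0=s["position"];R0=s["ee_rot"];T=(W-p0)@R0
print('F tool',(s['ee_rot'].T@s['wrist_force']).round(1))
hsv=cv2.cvtColor(im,cv2.COLOR_RGB2HSV)
w=np.zeros(T.shape[:2],bool);w[40:148,360:385]=1;w[170:230,360:385]=1
P=T[w];P=P[~np.isnan(P[:,0])];A=np.c_[P[:,:2],np.ones(len(P))]
for _ in range(5):
    k=np.linalg.lstsq(A,P[:,2],rcond=None)[0];r=P[:,2]-A@k;g=abs(r)<max(.0012,2*r.std());P=P[g];A=A[g]
print("plane",k.round(4),len(P),r.std())
H=k[0]*T[...,0]+k[1]*T[...,1]+k[2]-T[...,2]
x,y=T[...,0],T[...,1]
def pf(m,ax):
    a,b=(x[m],y[m]) if ax==0 else (y[m],x[m])
    for _ in range(4):
        f=np.polyfit(a,b,1);r=b-np.polyval(f,a);g=abs(r)<max(.0008,2*r.std());a,b=a[g],b[g]
    return f.round(4),len(a),r.std().round(5)
print("rear face x",pf((H>.004)&(H<.016)&(x>.06)&(x<.12)&(y>-.18)&(y<.0),1))
print("div",pf((H>.014)&(H<.021)&(x>-.01)&(x<.08)&(y>-.07)&(y<-.05),0))
m=(hsv[...,0]>=22)&(hsv[...,0]<=35)&(hsv[...,1]>120)&(H>.055)&(H<.065)
print("rim H: by x",[(round(a,3),np.median(H[m&(abs(x-a)<.004)]).round(4)) for a in(-.027,-.015,0,.015,.029)], "x range",np.percentile(x[m],[.5,99.5]))
E
```

```text
F tool [ 5.1  1.3 -8.3]
plane [ 0.0054 -0.006   0.2145] 3896 0.0005557734580516895
rear face x (array([-0.0001,  0.0845]), 1916, np.float64(0.00033))
div (array([ 0.0002, -0.0582]), 897, np.float64(0.00089))
rim H: by x [(-0.027, np.float64(0.0592)), (-0.015, np.float64(0.0592)), (0, np.float64(0.0592)), (0.015, np.float64(0.0592)), (0.029, np.float64(0.0595))] x range [-0.03047663  0.02954664]
```

```bash
python3 -m creep '[{"fingers":62,"slide":[0.3,0,-0.2],"angular":[0,0,0]},{"fingers":66,"slide":[0.3,0,-0.2],"angular":[0,0,0]},{"fingers":75,"slide":[0.3,0,-0.2],"angular":[0,0,0]},{"fingers":85,"slide":[0.3,0,-0.2],"angular":[0,0,0]},{"fingers":85,"slide":[0.3,0,-0.2],"angular":[0,0,0]}]';python3 - <<'E'
from h import *
im,W,c=cap("wrist");crop(im,0,0,560,420,1.4,"w11")
s=get_state();print('F tool',(s['ee_rot'].T@s['wrist_force']).round(1))
E
```

```text
time_s: 17.05
position: [0.4149, 0.3293, 0.2502]
ee_rot: [[0.864, -0.057, 0.5], [-0.052, -0.998, -0.025], [0.5, -0.004, -0.866]]
wrist_force: [0.0, -0.2, -0.1]
gripper_width: 0.927
F tool [ 0.   0.3 -0.2]
```

View pics/w11.png

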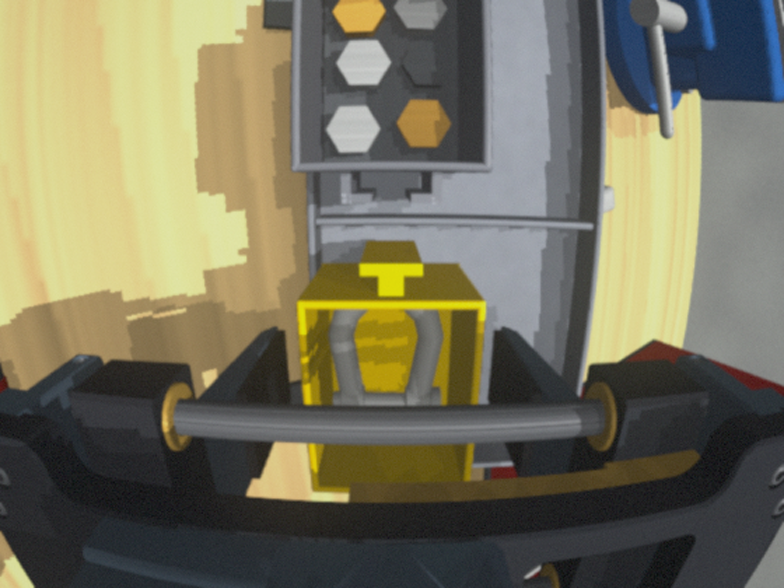

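```bash
python3 -m creep '[{"fingers":85,"slide":[0,0,-6],"angular":[0,0,0]},{"fingers":85,"slide":[0,0,-22],"angular":[0,0,0]},{"fingers":85,"slide":[0,0,-50],"angular":[0,0,0]},{"fingers":85,"slide":[0,0,-85],"angular":[0,0,0]},{"fingers":85,"slide":[0,0,-115],"angular":[0,0,0]}]' >/dev/null;python3 - <<'E'
from h import *
im,W,c=cap("wrist");crop(im,0,0,560,420,1.4,"w12")
im,W,c=cap("scene");crop(im,320,150,460,250,5,"s12")
# push approach: panel outer face
a=np.radians(2.2);ex=np.array([np.cos(a),np.sin(a),0]);ey=np.array([-np.sin(a),np.cos(a),0])
F0=np.array([.4697,-.024,.13])
for v in (.12,-.12): print(v,F0+ey*v)
to((F0+ey*.12-ex*.06)*[1,1,0]+[0,0,.38],down(2.2))
E
```

```text
0.12 [0.46509346 0.09591155 0.13      ]
-0.12 [ 0.47430654 -0.14391155  0.13      ]
t 17.7 slide mm [67.9, 235.8, 6.2] ang [0.0169, -0.5273, -0.0946] dist 0.2454
```

View pics/w12.png

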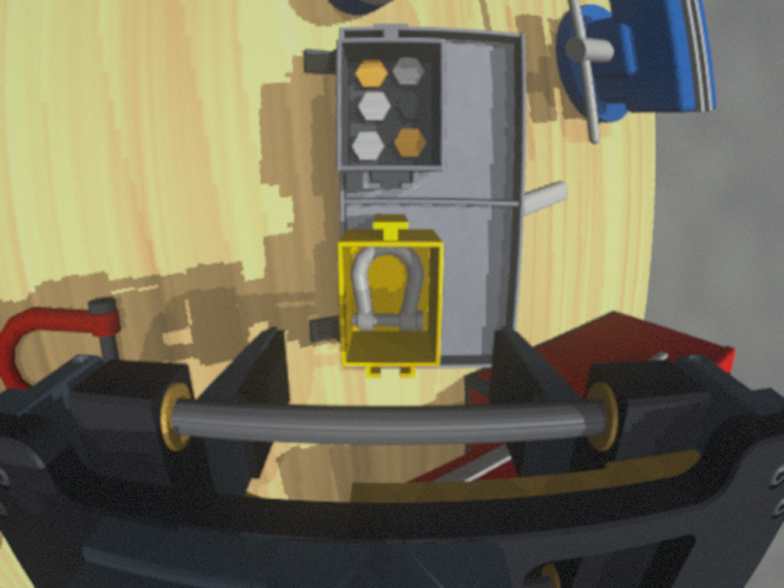

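View pics/s12.png

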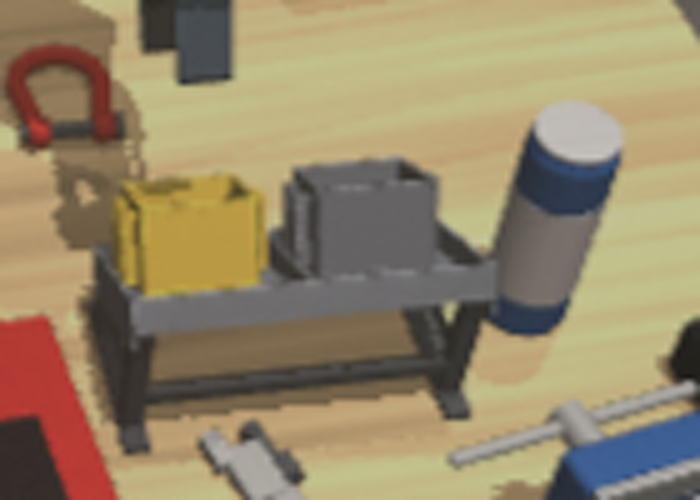

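```bash
python3 - <<'E'
from h import *
to([.40,.22,.42],down(2.2))
E
```

```text
t 17.7 slide mm [77.0, 109.5, -33.6] ang [0.0169, -0.5273, -0.0946] dist 0.138
```

```bash
python3 -m creep '[{"fingers":85,"slide":[10,5,-10],"angular":[0.003,-0.08,-0.01]},{"fingers":60,"slide":[25,25,-20],"angular":[0.007,-0.2,-0.035]},{"fingers":30,"slide":[45,55,-28],"angular":[0.01,-0.33,-0.06]},{"fingers":0,"slide":[64,85,-33],"angular":[0.015,-0.45,-0.08]},{"fingers":0,"slide":[77,110,-34],"angular":[0.017,-0.527,-0.095]}]' 20;python3 - <<'E'
from h import *
to([.43,.095,.40],down(2.2))
E
```

```text
time_s: 18.2
position: [0.4012, 0.218, 0.4183]
ee_rot: [[0.999, 0.04, -0.007], [0.04, -0.999, -0.001], [-0.007, 0.0, -1.0]]
wrist_force: [-0.7, 0.4, -0.6]
gripper_width: 0.615
t 18.2 slide mm [24.0, 124.1, 18.2] ang [0.0003, 0.0069, 0.0012] dist 0.1277
```

```bash
python3 -m creep '[{"fingers":0,"slide":[8,40,2],"angular":[0,0.003,0]},{"fingers":0,"slide":[16,80,4],"angular":[0,0.003,0]},{"fingers":0,"slide":[22,110,10],"angular":[0,0.003,0]},{"fingers":0,"slide":[24,120,15],"angular":[0,0.003,0]},{"fingers":0,"slide":[24,123,18],"angular":[0,0.003,0]}]' ;python3 - <<'E'
from h import *
to([.43,.095,.331],down(2.2))
im,W,c=cap("wrist");crop(im,0,0,560,420,1.4,"w13")
E
```

```text
time_s: 18.7
position: [0.4294, 0.0963, 0.399]
ee_rot: [[0.999, 0.036, -0.001], [0.036, -0.999, -0.004], [-0.001, 0.004, -1.0]]
wrist_force: [0.1, -0.1, 0.3]
gripper_width: 0.172
t 18.7 slide mm [0.6, 1.0, 68.0] ang [0.0036, 0.0008, -0.0029] dist 0.068
```

View pics/w13.png

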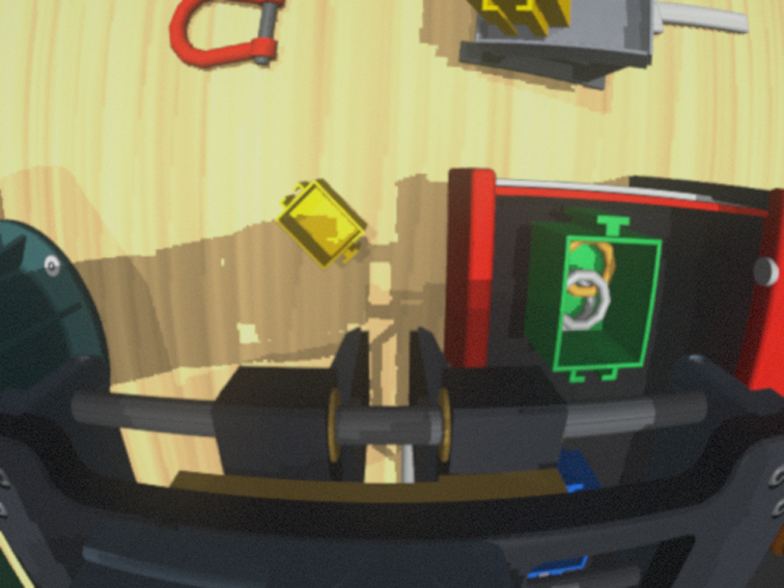

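```bash
python3 -m creep '[{"fingers":0,"slide":[0,-5,20],"angular":[0,0,0]},{"fingers":0,"slide":[0,-8,42],"angular":[0,0,0]},{"fingers":0,"slide":[0,-8,58],"angular":[0,0,0]},{"fingers":0,"slide":[0,-8,67],"angular":[0,0,0]},{"fingers":0,"slide":[0,-8,68],"angular":[0,0,0]}]' ; python3 -m creep '[{"fingers":0,"slide":[3,0,0],"angular":[0,0,0]},{"fingers":0,"slide":[8,0,0],"angular":[0,0,0]},{"fingers":0,"slide":[13,0,0],"angular":[0,0,0]},{"fingers":0,"slide":[18,0,0],"angular":[0,0,0]},{"fingers":0,"slide":[23,0,0],"angular":[0,0,0]}]'
```

```text
time_s: 19.25
position: [0.4287, 0.1056, 0.3308]
ee_rot: [[0.999, 0.039, -0.002], [0.039, -0.999, -0.004], [-0.002, 0.004, -1.0]]
wrist_force: [0.4, 0.5, 0.1]
gripper_width: 0.008
time_s: 19.75
position: [0.4526, 0.1057, 0.3319]
ee_rot: [[0.999, 0.037, 0.001], [0.037, -0.999, -0.003], [0.0, 0.003, -1.0]]
wrist_force: [0.1, -0.6, -0.0]
gripper_width: 0.005
```

```bash
python3 -m creep '[{"fingers":0,"slide":[5,0.2,0],"angular":[0,0,0]},{"fingers":0,"slide":[11,0.4,0],"angular":[0,0,0]},{"fingers":0,"slide":[18,0.6,0],"angular":[0,0,0]},{"fingers":0,"slide":[26,0.8,0],"angular":[0,0,0]},{"fingers":0,"slide":[34,1,0],"angular":[0,0,0]}]';python3 -m creep '[{"fingers":0,"slide":[8,0,0],"angular":[0,0,0]},{"fingers":0,"slide":[16,0,0],"angular":[0,0,0]},{"fingers":0,"slide":[24,0,0],"angular":[0,0,0]},{"fingers":0,"slide":[32,0,0],"angular":[0,0,0]},{"fingers":0,"slide":[40,0,0],"angular":[0,0,0]}]';python3 -c "
from h import *
im,W,c=cap('top');crop(im,225,60,385,260,3.5,'t14')
im,W,c=cap('wrist');crop(im,0,0,560,420,1.4,'w14')"
```

```text
time_s: 20.25
position: [0.4866, 0.1061, 0.3315]
ee_rot: [[0.999, 0.038, -0.0], [0.038, -0.999, -0.003], [-0.0, 0.003, -1.0]]
wrist_force: [-3.2, 2.0, 0.4]
gripper_width: 0.008
time_s: 20.75
position: [0.5266, 0.1076, 0.3316]
ee_rot: [[0.999, 0.038, -0.0], [0.038, -0.999, -0.003], [-0.0, 0.003, -1.0]]
wrist_force: [-3.4, 2.0, -1.8]
gripper_width: 0.004
```

View pics/w14.png

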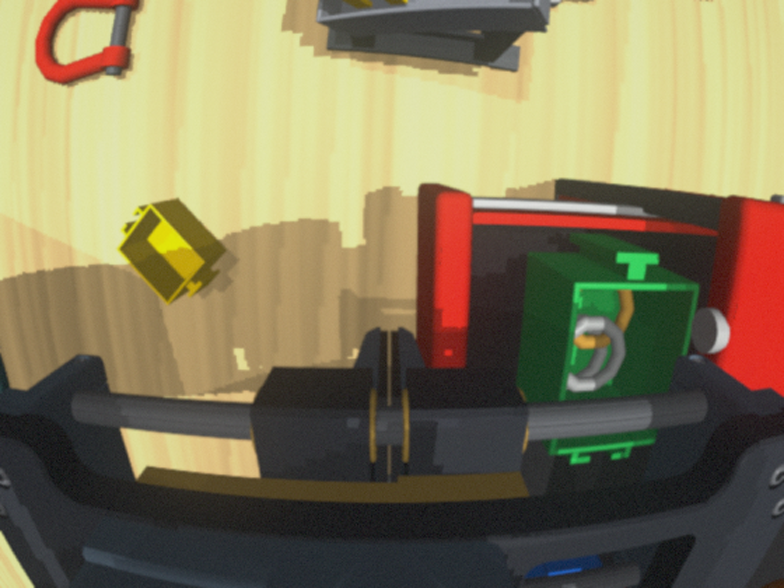

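```bash
python3 -c "
import numpy as np
d=np.load('top0.npz');print(d['W'][168:175,246:253].round(3)[::2,::2])"; python3 -m creep '[{"fingers":0,"slide":[8,0,0],"angular":[0,0,0]},{"fingers":0,"slide":[16,0,0],"angular":[0,0,0]},{"fingers":0,"slide":[24,0,0],"angular":[0,0,0]},{"fingers":0,"slide":[32,0,0],"angular":[0,0,0]},{"fingers":0,"slide":[40,0,0],"angular":[0,0,0]}]'
```

```text
[[[0.65  0.149 0.195]
  [0.649 0.143 0.2  ]
  [0.651 0.138 0.191]
  [0.65  0.132 0.195]]

 [[0.645 0.149 0.192]
  [0.644 0.143 0.194]
  [0.644 0.138 0.194]
  [0.643 0.132 0.201]]

 [[0.64  0.149 0.189]
  [0.638 0.143 0.195]
  [0.639 0.138 0.195]
  [0.659 0.138 0.097]]

 [[0.653 0.156 0.097]
  [0.653 0.15  0.098]
  [0.652 0.144 0.103]
  [0.652 0.138 0.1  ]]]
time_s: 21.35
position: [0.5666, 0.109, 0.3316]
ee_rot: [[0.999, 0.038, -0.0], [0.038, -0.999, -0.004], [-0.0, 0.004, -1.0]]
wrist_force: [-2.7, -0.3, -0.1]
gripper_width: 0.005
```

```bash
python3 - <<'E'
from h import *
im,W,c=cap('wrist');crop(im,0,0,560,420,1.4,'w15')
hsv=cv2.cvtColor(im,cv2.COLOR_RGB2HSV)
X,Y,Z=W[...,0],W[...,1],W[...,2]
m=(hsv[...,1]<60)&(hsv[...,2]>110)&(X>.61)&(X<.66)&(Y>.1)&(Y<.2)&(Z>.15)&(Z<.21)
P=W[m];print(len(P));print(np.percentile(P,[2,50,98],axis=0))
E
```

```text
302
[[0.63660188 0.13715311 0.18883139]
 [0.6394314  0.14388068 0.19353003]
 [0.64228743 0.14910289 0.19532589]]
```

View pics/w15.png

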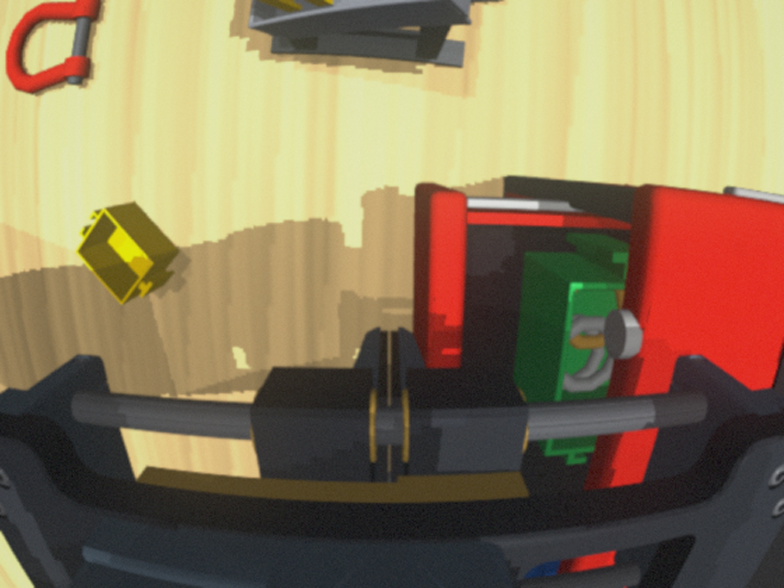

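```bash
python3 -m creep '[{"fingers":0,"slide":[8,0,0],"angular":[0,0,0]},{"fingers":0,"slide":[16,0,0],"angular":[0,0,0]},{"fingers":0,"slide":[24,0,0],"angular":[0,0,0]},{"fingers":0,"slide":[32,0,0],"angular":[0,0,0]},{"fingers":0,"slide":[40,0,0],"angular":[0,0,0]}]'; python3 -m creep '[{"fingers":0,"slide":[5,0,0],"angular":[0,0,0]},{"fingers":0,"slide":[9,0,0],"angular":[0,0,0]},{"fingers":0,"slide":[13,0,0],"angular":[0,0,0]},{"fingers":0,"slide":[16,0,0],"angular":[0,0,0]},{"fingers":0,"slide":[18,0,0],"angular":[0,0,0]}]'
```

```text
time_s: 21.9
position: [0.6066, 0.1106, 0.3317]
ee_rot: [[0.999, 0.038, 0.0], [0.038, -0.999, -0.003], [-0.0, 0.003, -1.0]]
wrist_force: [-3.4, 0.1, -0.2]
gripper_width: 0.007
time_s: 22.4
position: [0.6241, 0.1112, 0.3317]
ee_rot: [[0.999, 0.038, 0.0], [0.038, -0.999, -0.003], [0.0, 0.003, -1.0]]
wrist_force: [-3.1, 0.7, 1.4]
gripper_width: 0.002
```

```bash
python3 -m creep '[{"fingers":0,"slide":[2,0,0],"angular":[0,0,0]},{"fingers":0,"slide":[3,0,0],"angular":[0,0,0]},{"fingers":0,"slide":[4,0,0],"angular":[0,0,0]},{"fingers":0,"slide":[4,0,0],"angular":[0,0,0]}]'
```

```text
time_s: 22.8
position: [0.628, 0.1114, 0.3317]
ee_rot: [[0.999, 0.038, 0.001], [0.038, -0.999, -0.003], [0.0, 0.003, -1.0]]
wrist_force: [0.1, 0.0, -0.2]
gripper_width: 0.001
```

```bash
python3 -m creep '[{"fingers":0,"slide":[1,0,0],"angular":[0,0,0]},{"fingers":0,"slide":[2,0,0],"angular":[0,0,0]},{"fingers":0,"slide":[3,0,0],"angular":[0,0,0]}]'; python3 -m creep '[{"fingers":0,"slide":[1,0,0],"angular":[0,0,0]},{"fingers":0,"slide":[1,0,0],"angular":[0,0,0]}]'
```

```text
time_s: 23.1
position: [0.6299, 0.1115, 0.3315]
ee_rot: [[0.999, 0.038, -0.005], [0.038, -0.999, -0.004], [-0.005, 0.004, -1.0]]
wrist_force: [-26.1, 0.1, 18.7]
gripper_width: 0.004
time_s: 23.3
position: [0.6302, 0.1115, 0.3316]
ee_rot: [[0.999, 0.038, -0.007], [0.038, -0.999, -0.004], [-0.007, 0.004, -1.0]]
wrist_force: [-28.9, -0.2, 21.2]
gripper_width: 0.005
```

```bash
python3 -m creep '[{"fingers":0,"slide":[-3,0,0],"angular":[0,0,0]},{"fingers":0,"slide":[-8,0,0],"angular":[0,0,0]},{"fingers":0,"slide":[-20,0,0],"angular":[0,0,0]},{"fingers":0,"slide":[-45,0,-5],"angular":[0,0,0]},{"fingers":0,"slide":[-80,0,-30],"angular":[0,0,0]}]';  python3 -m creep '[{"fingers":0,"slide":[-25,0,-30],"angular":[0,0,0]},{"fingers":0,"slide":[-50,0,-60],"angular":[0,0,0]},{"fingers":0,"slide":[-70,0,-90],"angular":[0,0,0]},{"fingers":0,"slide":[-85,0,-110],"angular":[0,0,0]},{"fingers":0,"slide":[-90,0,-120],"angular":[0,0,0]}]';python3 -c "
from h import *
im,W,c=cap('wrist');crop(im,0,0,560,420,1.4,'w16');np.savez('w16.npz',im=im,W=W)
im,W,c=cap('scene');crop(im,0,0,560,420,1.4,'s16')
im,W,c=cap('top');crop(im,0,0,560,420,1.4,'t16');np.savez('t16.npz',im=im,W=W)"
```

```text
time_s: 23.8
position: [0.5505, 0.1084, 0.3598]
ee_rot: [[0.999, 0.037, -0.003], [0.037, -0.999, -0.004], [-0.003, 0.004, -1.0]]
wrist_force: [-0.3, -0.1, 1.0]
gripper_width: 0.002
time_s: 24.3
position: [0.4606, 0.1056, 0.4833]
ee_rot: [[0.999, 0.038, 0.003], [0.038, -0.999, -0.003], [0.003, 0.003, -1.0]]
wrist_force: [0.9, 0.1, -0.2]
gripper_width: 0.008
```

View pics/w16.png

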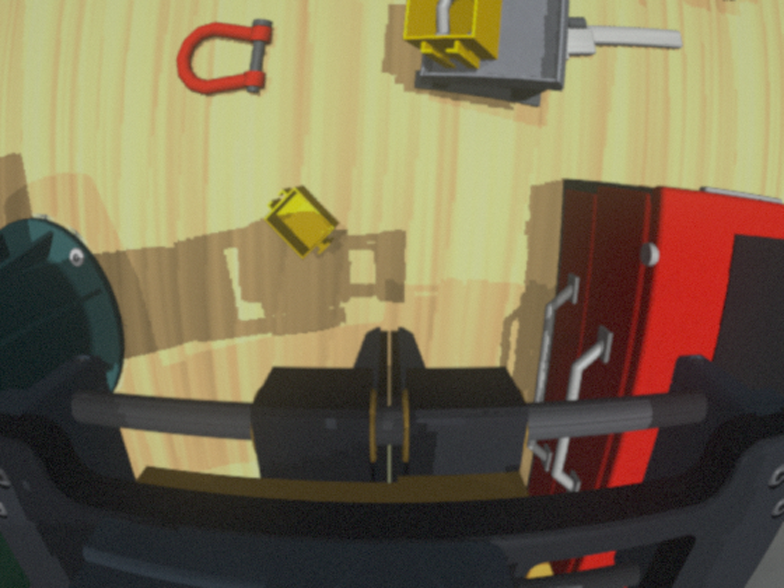

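View pics/t16.png

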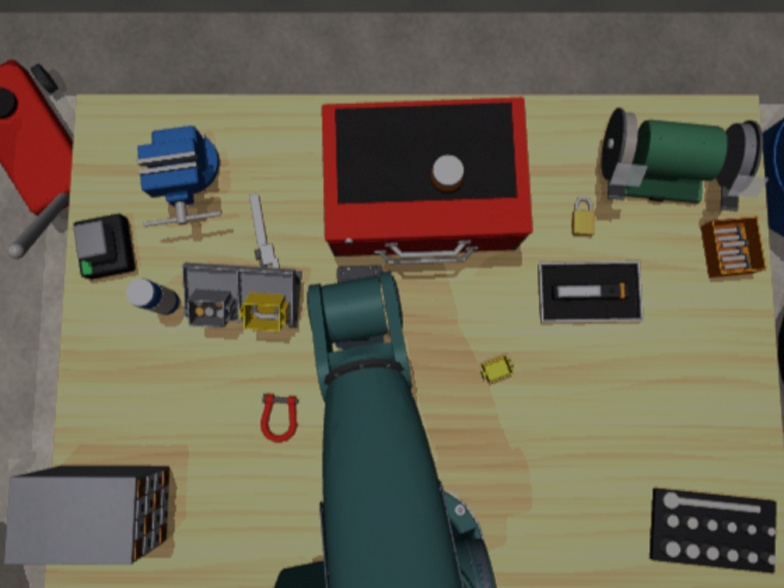

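View pics/s16.png

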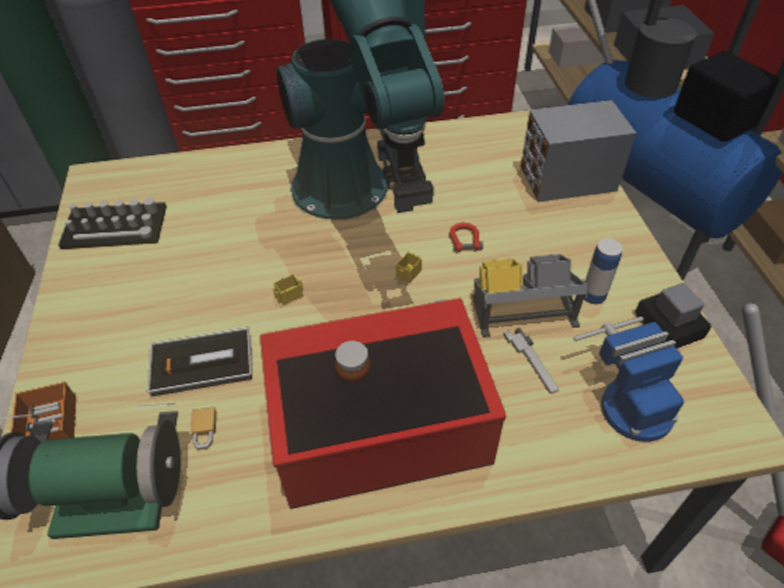

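```bash
python3 - <<'E'
from h import *
d=np.load("w16.npz");im=d["im"];W=d["W"]
a=np.radians(2.2);ex=np.array([np.cos(a),np.sin(a),0]);ey=np.array([-np.sin(a),np.cos(a),0])
u=W@ex;v=W@ey;Z=W[...,2]
for lo,hi in((.02,.05),(.05,.08),(.09,.115),(.12,.145),(.15,.172),(.178,.188),(.188,.194)):
    m=(Z>lo)&(Z<hi)&(u>.58)&(u<.70)&(v>.06)&(v<.17);print(lo,hi,m.sum(),np.percentile(u[m],[5,25,50,75,95]).round(4))
# open-state outer face u
print("open outer u",np.array([.4697,-.024,0])@ex)
d=np.load("t16.npz");hsv=cv2.cvtColor(d["im"],cv2.COLOR_RGB2HSV);W=d["W"]
m=(W[...,2]>.165)&(W[...,2]<.185)&(hsv[...,1]>120)&(W[...,0]>.55)&(W[...,0]<.68)&(abs(W[...,1])<.25);print("visible panel top pixels in top",m.sum())
E
```

```text
0.02 0.05 586 [0.6461 0.6467 0.6471 0.6476 0.6484]
0.05 0.08 754 [0.6441 0.6466 0.6471 0.6475 0.6483]
0.09 0.115 664 [0.6439 0.6445 0.6448 0.6452 0.6472]
0.12 0.145 930 [0.6439 0.6444 0.6447 0.6451 0.6461]
0.15 0.172 992 [0.6439 0.6444 0.6448 0.6451 0.6464]
0.178 0.188 371 [0.6417 0.6454 0.646  0.6464 0.6471]
0.188 0.194 1518 [0.6451 0.6472 0.6581 0.6776 0.6954]
open outer u 0.46843248441996826
visible panel top pixels in top 266
```

```bash
python3 - <<'E'
from h import *
c=capture("top");K=c["mtx"];T=np.linalg.inv(c["world_to_cam"])
def ray(u,v,z):
    d=T[:3,:3]@np.array([(u-K[0,2])/K[0,0],-(v-K[1,2])/K[1,1],-1]);o=T[:3,3];return o+d*(z-o[2])/d[2]
a=np.radians(2.2);ex=np.array([np.cos(a),np.sin(a),0]);ey=np.array([-np.sin(a),np.cos(a),0])
i0=np.load("top0.npz")["im"];i1=np.load("t16.npz")["im"]
crop(i0,265,220,350,255,8,"h0");crop(i1,260,165,345,195,8,"h1")
h0=cv2.cvtColor(i0,cv2.COLOR_RGB2HSV);h1=cv2.cvtColor(i1,cv2.COLOR_RGB2HSV)
for nm,h,cs,r in(("open",h0,range(294,322),(234,252)),("shut",h1,range(290,318),(172,192))):
    us=[]
    for col in cs:
        s=h[r[0]:r[1],col,1].astype(float);v=h[r[0]:r[1],col,2].astype(float)
        us.append((col,[int(x) for x in s],[int(x) for x in v])) 
    print(nm);[print(*x) for x in us[::9]]
E
```

```text
open
294 [212, 157, 116, 107, 108, 107, 95, 34, 4, 3, 27, 93, 106, 103, 90, 80, 83, 85] [66, 70, 101, 117, 118, 121, 115, 121, 145, 146, 121, 118, 127, 129, 144, 159, 160, 159]
303 [187, 128, 109, 108, 108, 104, 82, 24, 4, 4, 41, 99, 103, 88, 81, 83, 84, 87] [60, 82, 105, 113, 118, 120, 118, 127, 144, 137, 124, 124, 129, 145, 160, 160, 160, 159]
312 [180, 127, 109, 108, 104, 101, 59, 11, 3, 14, 70, 105, 102, 83, 72, 79, 87, 94] [61, 88, 108, 118, 125, 124, 125, 140, 147, 125, 113, 124, 128, 145, 159, 161, 159, 144]
321 [158, 122, 110, 106, 106, 98, 32, 4, 5, 25, 91, 106, 103, 81, 69, 73, 82, 94] [68, 94, 109, 120, 125, 115, 119, 145, 147, 121, 115, 123, 129, 145, 159, 160, 159, 144]
shut
290 [224, 217, 228, 227, 221, 238, 215, 110, 13, 4, 6, 17, 63, 37, 5, 15, 64, 106, 109, 113] [49, 47, 47, 45, 45, 44, 45, 51, 99, 137, 137, 107, 81, 75, 94, 101, 91, 96, 98, 97]
299 [219, 222, 227, 226, 227, 233, 217, 107, 15, 4, 6, 30, 65, 23, 5, 20, 82, 110, 111, 112] [49, 46, 45, 44, 45, 46, 47, 55, 100, 134, 130, 101, 86, 87, 104, 102, 90, 97, 99, 98]
308 [228, 232, 216, 226, 210, 209, 193, 63, 13, 4, 13, 61, 63, 7, 2, 28, 100, 109, 111, 111] [47, 45, 46, 44, 45, 44, 49, 69, 115, 134, 118, 104, 105, 114, 119, 92, 89, 98, 99, 99]
317 [212, 232, 232, 222, 244, 233, 118, 16, 4, 2, 19, 62, 31, 7, 15, 66, 106, 107, 107, 110] [47, 45, 45, 46, 45, 47, 54, 98, 135, 136, 107, 82, 82, 110, 118, 109, 116, 112, 105, 104]
```

View pics/h0.png

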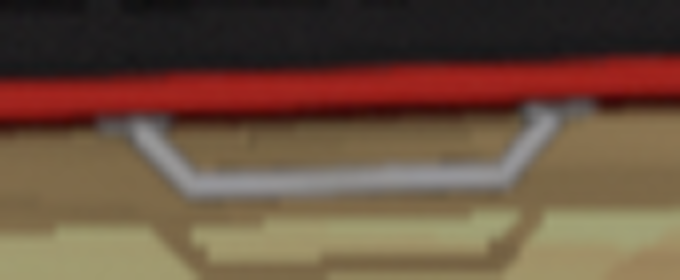

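View pics/h1.png

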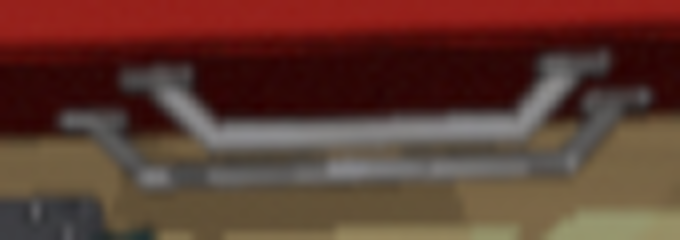

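```bash
python3 - <<'E'
from h import *
c=capture("top");K=c["mtx"];T=np.linalg.inv(c["world_to_cam"])
def ray(u,v,z):
    d=T[:3,:3]@np.array([(u-K[0,2])/K[0,0],-(v-K[1,2])/K[1,1],-1]);o=T[:3,3];return o+d*(z-o[2])/d[2]
a=np.radians(2.2);ex=np.array([np.cos(a),np.sin(a),0])
i0=np.load("top0.npz")["im"];i1=c["image"]
def cen(im,cols,r,half):
    L=[]
    for col in cols:
        s=cv2.cvtColor(im,cv2.COLOR_RGB2HSV)[r[0]:r[1],col,1].astype(float)
        w=np.clip(60-s,0,None);k=int(np.argmin(s));lo=max(0,k-3);hi=k+4
        # first bar only
        w=w[:half];L.append((w*np.arange(len(w))).sum()/w.sum()+r[0])
    return np.array(L)
cols0=np.arange(294,322);v0=cen(i0,cols0,(234,252),14)
cols1=np.arange(290,316);v1=cen(i1,cols1,(172,192),12)
u0=np.mean([ray(u,v,.139)@ex for u,v in zip(cols0,v0)]);u1=np.mean([ray(u,v,.139)@ex for u,v in zip(cols1,v1)])
print(v0.round(1),v1.round(1));print(u0,u1,u1-u0)
for z in(.134,.144):print(z,np.mean([ray(u,v,z)@ex for u,v in zip(cols1,v1)])-np.mean([ray(u,v,z)@ex for u,v in zip(cols0,v0)]))
E
```

```text
[242.6 242.5 242.5 242.5 242.5 242.5 242.4 242.4 242.4 242.3 242.3 242.3
 242.2 242.  242.  242.  242.  242.  242.  241.7 241.7 241.7 241.7 241.7
 241.7 241.7 241.6 241.6] [181.5 181.5 181.5 181.5 181.5 181.4 181.4 181.4 181.4 181.4 181.4 181.2
 181.2 181.3 181.2 181.2 181.2 181.2 181.  180.8 180.7 180.8 180.8 180.7
 180.7 180.6]
0.4463138040254204 0.6226732612556594 0.17635945723023894
0.134 0.1769868672163476
0.144 0.17573204724413033
```

```bash
python3 - <<'E'
from h import *
s=get_state();print(s["joint_positions"].round(1))
a=np.radians(2.2);ex=np.array([np.cos(a),np.sin(a),0]);ey=np.array([-np.sin(a),np.cos(a),0])
F0=np.array([.4697,-.024,0])
p=F0+ey*-.125+ex*(.18-.016-.035);p[2]=.42;print(p);to(p,down(92.2))
E
```

```text
[ 10.1  -4.9 121.6  -0.2  63.4   8. ]
[ 0.60340339 -0.14395584  0.42      ]
t 24.55 slide mm [131.7, 254.5, 61.2] ang [0.0018, 0.0039, -1.5716] dist 0.293
```

```bash
python3 -m creep '[{"fingers":0,"slide":[5,10,0],"angular":[0,0,-0.1]},{"fingers":0,"slide":[15,35,0],"angular":[0,0,-0.25]},{"fingers":0,"slide":[28,65,0],"angular":[0,0,-0.4]},{"fingers":0,"slide":[40,95,0],"angular":[0,0,-0.55]},{"fingers":0,"slide":[52,125,0],"angular":[0,0,-0.7]}]' >/dev/null;python3 - <<'E'
from h import *
to([.6034,-.144,.42],down(92.2))
E
```

```text
t 25.05 slide mm [-22.9, 149.0, 60.8] ang [-0.0006, 0.0039, -0.8654] dist 0.1625
```

```bash
python3 -m creep '[{"fingers":0,"slide":[-4,28,2],"angular":[0,0,-0.15]},{"fingers":0,"slide":[-8,56,8],"angular":[0,0,-0.3]},{"fingers":0,"slide":[-13,84,16],"angular":[0,0,-0.45]},{"fingers":0,"slide":[-17,110,26],"angular":[0,0,-0.59]},{"fingers":0,"slide":[-20,130,38],"angular":[0,0,-0.73]}]' >/dev/null;python3 - <<'E'
from h import *
to([.6034,-.144,.331],down(92.2))
im,W,c=cap('wrist');crop(im,0,0,560,420,1.4,'w17')
E
```

```text
t 25.55 slide mm [-13.8, 12.6, 111.4] ang [-0.0015, 0.0031, -0.1364] dist 0.113
```

View pics/w17.png

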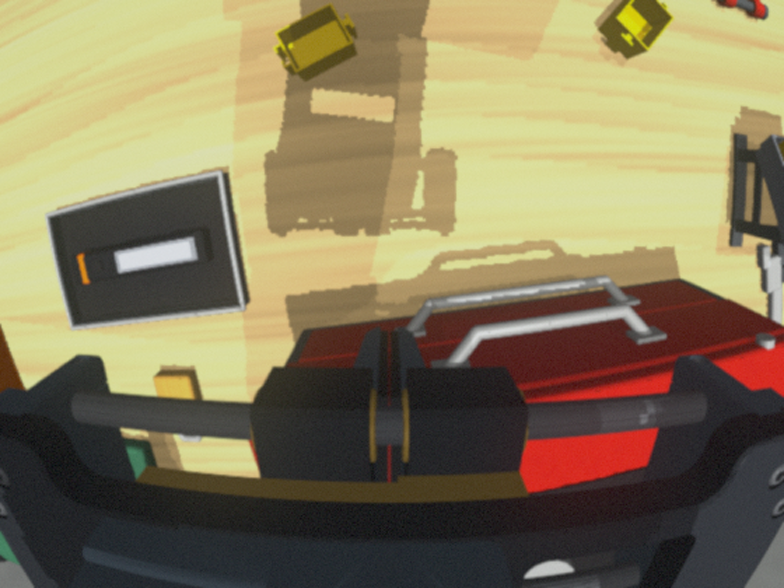

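```bash
python3 -m creep '[{"fingers":0,"slide":[-10,9,15],"angular":[0,0,-0.136]},{"fingers":0,"slide":[-14,12,45],"angular":[0,0,-0.136]},{"fingers":0,"slide":[-14,12,80],"angular":[0,0,-0.136]},{"fingers":0,"slide":[-14,12,105],"angular":[0,0,-0.136]},{"fingers":0,"slide":[-14,12,111],"angular":[0,0,-0.136]}]' ;python3 - <<'E'
from h import *
to([.6034,-.144,.331],down(92.2))
E
```

```text
time_s: 26.1
position: [0.6009, -0.1425, 0.3291]
ee_rot: [[-0.032, 0.999, -0.006], [0.999, 0.032, -0.002], [-0.002, -0.006, -1.0]]
wrist_force: [-0.1, -0.7, 0.4]
gripper_width: 0.008
t 26.1 slide mm [-1.6, 2.4, -1.9] ang [-0.006, 0.0015, -0.0063] dist 0.0035
```

```bash
python3 -m creep '[{"fingers":0,"slide":[0,6,0],"angular":[-0.005,0.001,-0.006]},{"fingers":0,"slide":[0,14,0],"angular":[-0.005,0.001,-0.006]},{"fingers":0,"slide":[0,21,0],"angular":[-0.005,0.001,-0.006]},{"fingers":0,"slide":[0,26,0],"angular":[-0.005,0.001,-0.006]},{"fingers":0,"slide":[0,28,0],"angular":[-0.005,0.001,-0.006]}]'; python3 -m creep '[{"fingers":0,"slide":[0,1.5,0],"angular":[0,0,0]},{"fingers":0,"slide":[0,3,0],"angular":[0,0,0]},{"fingers":0,"slide":[0,3,0],"angular":[0,0,0]}]'; python3 -c "
from h import *
s=get_state();print(s['torque'].round(2))"
```

```text
time_s: 26.6
position: [0.6306, -0.1417, 0.3343]
ee_rot: [[-0.039, 0.999, 0.006], [0.999, 0.039, -0.003], [-0.003, 0.006, -1.0]]
wrist_force: [0.3, 0.6, -0.1]
gripper_width: 0.008
time_s: 26.9
position: [0.6328, -0.1416, 0.3336]
ee_rot: [[-0.039, 0.999, 0.005], [0.999, 0.039, -0.002], [-0.002, 0.005, -1.0]]
wrist_force: [-0.2, 0.0, 0.1]
gripper_width: 0.004
[ 0.17 -0.12  0.01]
```

```bash
python3 -m creep '[{"fingers":0,"slide":[0,1,0],"angular":[0,0,0]},{"fingers":0,"slide":[0,2,0],"angular":[0,0,0]},{"fingers":0,"slide":[0,2,0],"angular":[0,0,0]}]'; python3 -c "
from h import *
s=get_state();print(s['torque'].round(2))"
```

```text
time_s: 27.2
position: [0.6342, -0.1416, 0.3334]
ee_rot: [[-0.039, 0.999, 0.003], [0.999, 0.039, -0.002], [-0.002, 0.003, -1.0]]
wrist_force: [-11.2, -1.3, 7.3]
gripper_width: 0.005
[ 0.02  1.28 -0.01]
```

```bash
python3 -m creep '[{"fingers":0,"slide":[0,-8,0],"angular":[0,0,0]},{"fingers":0,"slide":[0,-40,0],"angular":[-0.03,0,0]},{"fingers":0,"slide":[0,-75,0],"angular":[-0.15,0,0]},{"fingers":0,"slide":[0,-95,4],"angular":[-0.27,0,0]},{"fingers":0,"slide":[0,-105,8],"angular":[-0.35,0,0]}]'; python3 - <<'E'
from h import *
s=get_state();p=s["position"];R=s["ee_rot"];t=p+R[:,2]*.191;print("tip",t,"front corner",t+R[:,1]*.016,"torque",s["torque"].round(2))
a=np.radians(2.2);print("u corner",(t+R[:,1]*.016)@[np.cos(a),np.sin(a),0]); print("world +x 10mm in tool",(R.T@[9.99,.38,0]).round(2))
E
```

```text
time_s: 27.7
position: [0.5278, -0.1456, 0.3249]
ee_rot: [[-0.038, 0.935, 0.351], [0.999, 0.036, 0.01], [-0.004, 0.352, -0.936]]
wrist_force: [0.3, 0.1, 0.8]
gripper_width: 0.006
tip [ 0.59495945 -0.14370309  0.14613557] front corner [ 0.60992647 -0.1431197   0.15176121] torque [ 0.17  0.03 -0.04]
u corner 0.6039828552285946
world +x 10mm in tool [0.   9.36 3.52]
```

```bash
python3 -m creep '[{"fingers":0,"slide":[0,4,10],"angular":[0,0,0]},{"fingers":0,"slide":[0,13,16],"angular":[0,0,0]},{"fingers":0,"slide":[0,22,20],"angular":[0,0,0]},{"fingers":0,"slide":[0,28,22],"angular":[0,0,0]},{"fingers":0,"slide":[0,30,22],"angular":[0,0,0]}]'; python3 -m creep '[{"fingers":0,"slide":[0,2,0.8],"angular":[0,0,0]},{"fingers":0,"slide":[0,4,1.5],"angular":[0,0,0]},{"fingers":0,"slide":[0,6,2.3],"angular":[0,0,0]},{"fingers":0,"slide":[0,6,2.3],"angular":[0,0,0]}]';cat > q.py <<'E'
from h import *
s=get_state();p=s["position"];R=s["ee_rot"];t=p+R[:,2]*.191;print("front corner",t+R[:,1]*.016,"torque",s["torque"].round(2),"F",s["wrist_force"].round(1))
a=np.radians(2.2);print("u corner",(t+R[:,1]*.016)@[np.cos(a),np.sin(a),0])
E
python3 q.py
```

```text
time_s: 28.2
position: [0.567, -0.1441, 0.3148]
ee_rot: [[-0.04, 0.937, 0.347], [0.999, 0.038, 0.011], [-0.003, 0.347, -0.938]]
wrist_force: [-0.3, -0.3, 0.5]
gripper_width: 0.007
time_s: 28.6
position: [0.5722, -0.144, 0.3148]
ee_rot: [[-0.039, 0.937, 0.347], [0.999, 0.037, 0.011], [-0.002, 0.348, -0.938]]
wrist_force: [-0.8, 0.7, -0.7]
gripper_width: 0.009
front corner [ 0.65349869 -0.14124716  0.14128446] torque [0.1  0.22 0.06] F [-0.8  0.7 -0.7]
u corner 0.6475948419115155
```

```bash
python3 -m creep '[{"fingers":0,"slide":[0,1,0.4],"angular":[0,0,0]},{"fingers":0,"slide":[0,2,0.8],"angular":[0,0,0]},{"fingers":0,"slide":[0,2,0.8],"angular":[0,0,0]}]';python3 q.py;  python3 -m creep '[{"fingers":0,"slide":[0,1,0.4],"angular":[0,0,0]},{"fingers":0,"slide":[0,2,0.8],"angular":[0,0,0]},{"fingers":0,"slide":[0,2,0.8],"angular":[0,0,0]}]';python3 q.py
```

```text
time_s: 28.9
position: [0.5736, -0.144, 0.3145]
ee_rot: [[-0.039, 0.938, 0.346], [0.999, 0.037, 0.012], [-0.002, 0.346, -0.938]]
wrist_force: [-11.1, -1.2, 7.7]
gripper_width: 0.008
front corner [ 0.65464459 -0.14111912  0.14085477] torque [-0.04  1.48 -0.15] F [-11.1  -1.2   7.7]
u corner 0.648744806206977
time_s: 29.2
position: [0.5747, -0.1439, 0.3142]
ee_rot: [[-0.039, 0.939, 0.343], [0.999, 0.037, 0.013], [-0.001, 0.343, -0.939]]
wrist_force: [-26.9, -2.3, 17.8]
gripper_width: 0.003
front corner [ 0.65517857 -0.14092148  0.14027734] torque [-0.43  3.36 -0.19] F [-26.9  -2.3  17.8]
u corner 0.6492859816468028
```

```bash
python3 -m creep '[{"fingers":0,"slide":[0,-4,-1.5],"angular":[0,0,0]},{"fingers":0,"slide":[0,-20,-8],"angular":[0,0,0]},{"fingers":0,"slide":[0,-50,-22],"angular":[0,0,0]},{"fingers":0,"slide":[0,-85,-40],"angular":[0,0,0]},{"fingers":0,"slide":[0,-115,-60],"angular":[0,0,0]}]';python3 - <<'E'
from h import *
im,W,c=cap('wrist');crop(im,0,0,560,420,1.4,'w18')
a=np.radians(2.2);ex=np.array([np.cos(a),np.sin(a),0]);ey=np.array([-np.sin(a),np.cos(a),0])
u=W@ex;v=W@ey;Z=W[...,2]
for lo,hi in((.02,.05),(.05,.08),(.09,.115),(.12,.145),(.15,.17),(.178,.184),(.184,.19)):
    for vv in((-.23,-.2),(-.2,-.15),(.0,.05),(.1,.14)):
        m=(Z>lo)&(Z<hi)&(u>.63)&(u<.66)&(v>vv[0])&(v<vv[1])
        if m.sum()>10: print(lo,hi,vv,m.sum(),np.percentile(u[m],[25,50,75]).round(4))
c=capture("top");crop(c["image"],0,0,560,420,1.4,'t18')
E
```

```text
time_s: 29.7
position: [0.4462, -0.1486, 0.3306]
ee_rot: [[-0.039, 0.937, 0.347], [0.999, 0.037, 0.012], [-0.002, 0.347, -0.938]]
wrist_force: [-1.1, -0.2, 0.6]
gripper_width: 0.006
0.02 0.05 (-0.2, -0.15) 37 [0.6467 0.6471 0.6476]
0.02 0.05 (0.0, 0.05) 326 [0.6462 0.6467 0.6472]
0.02 0.05 (0.1, 0.14) 11 [0.6468 0.647  0.6471]
0.05 0.08 (0.0, 0.05) 120 [0.6373 0.646  0.6468]
0.09 0.115 (-0.2, -0.15) 41 [0.6484 0.6489 0.6493]
0.09 0.115 (0.0, 0.05) 559 [0.6483 0.6487 0.6492]
0.12 0.145 (0.0, 0.05) 79 [0.648  0.6486 0.649 ]
```

View pics/w18.png

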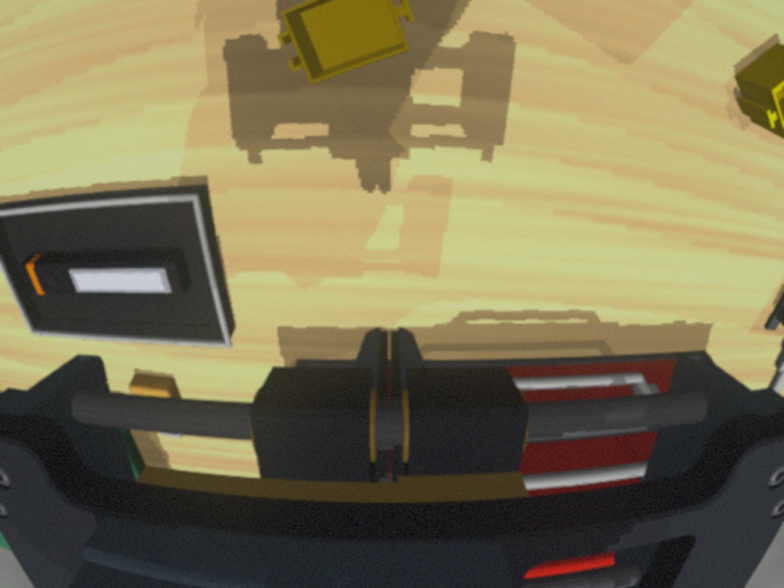

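View pics/t18.png

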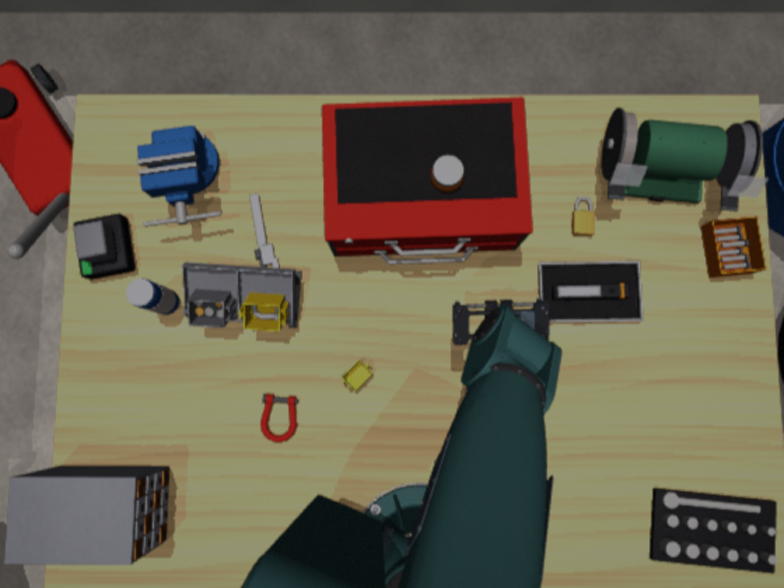

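```bash
python3 - <<'E'
from h import *
c=capture("top");K=c["mtx"];T=np.linalg.inv(c["world_to_cam"])
def ray(u,v,z):
    d=T[:3,:3]@np.array([(u-K[0,2])/K[0,0],-(v-K[1,2])/K[1,1],-1]);o=T[:3,3];return o+d*(z-o[2])/d[2]
a=np.radians(2.2);ex=np.array([np.cos(a),np.sin(a),0])
i0=np.load("top0.npz")["im"];i1=c["image"]
def cen(im,cols,r):
    s=cv2.cvtColor(im,cv2.COLOR_RGB2HSV)[...,1].astype(float);L=[]
    for col in cols:
        w=np.clip(60-s[r[0]:r[1],col],0,None);L.append((w*np.arange(len(w))).sum()/w.sum()+r[0])
    return np.array(L)
s=cv2.cvtColor(i1,cv2.COLOR_RGB2HSV)[...,1]
for col in(290,299,308,317):print(col,s[170:192,col])
for b in (183,182):
  c0=np.arange(294,322);v0=cen(i0,c0,(234,248));c1=np.arange(290,316);v1=cen(i1,c1,(172,b))
  z=.139;print(v1.round(1)[::5],np.mean([ray(u,v,z)@ex for u,v in zip(c1,v1)])-np.mean([ray(u,v,z)@ex for u,v in zip(c0,v0)]))
# all objects unchanged?
d=np.load("top0.npz");W0=d["W"];W1=pts(c)
df=np.abs(i1.astype(int)-i0.astype(int)).max(-1)
cv2.imwrite("pics/diff.png",cv2.resize(np.clip(df*2,0,255).astype(np.uint8),None,fx=1.4,fy=1.4))
E
```

```text
290 [225 244 233 221 224 220 221 208  85  15   4   8  49 102  97  33   5  13
  65 104 107 107]
299 [231 217 249 222 224 232 224 168  41   6   2  14  75 105  85  23   7  24
  88 108 106 106]
308 [228 222 216 227 213 219 222 123  13   4   4  22  93 103  62   2   2  33
  98 107 107 105]
317 [207 222 238 234 230 224 217  89  15   4   6  48 101  98  33   7  15  65
 104 107 107 107]
[180.2 180.  179.7 179.4 179.4 179.3] 0.18082401274728488
[180.  180.  179.7 179.4 179.4 179.3] 0.18087703063598493
```

View pics/diff.png

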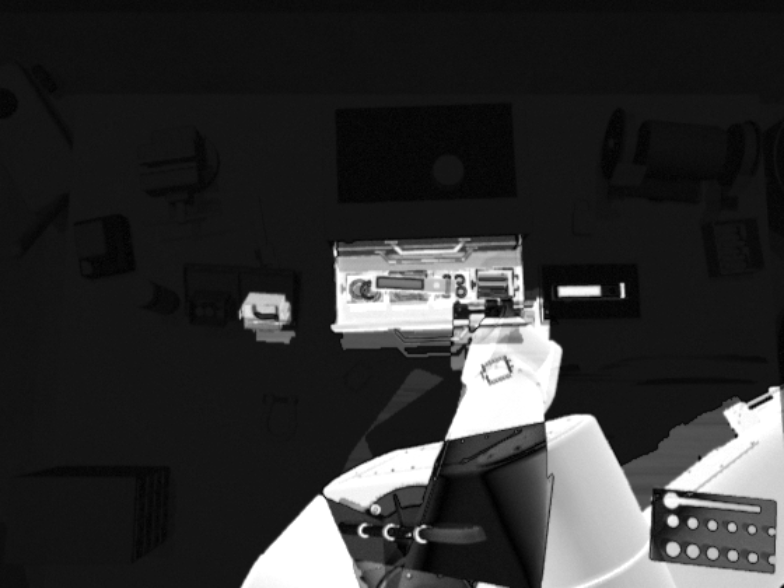

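```bash
python3 - <<'E'
from h import *
s=get_state();print(s["time_s"],s["wrist_force"].round(1),s["qvel"].round(2));print(sign_off())
E
```

```text
29.85 [ 1.6 -0.4 -0. ] [ 0.92  2.34 -3.16 -0.11 -0.59  0.87]
the job is handed in; nothing more can be done
None
```

The job is done and handed in at 29.9 s of the 72 s allowed.

- **Work light:** it lies flat in the steel parts tray. I lowered it until the wrist force showed contact with the floor before releasing it.
- **Yellow bin:** I lifted it straight up out of the row with the shackle inside. The green bin stayed in place; blue was never clearly visible during the lift and grey was hidden by the gripper. I then set the bin on the sloping shelf and slid it against the lip. Before letting go, contact force showed on both shelf and lip, the rim was parallel to the shelf, and the bin was aligned to the bay within 0.5 mm. Pictures after release show it still seated with the shackle in it.
- **Drawer:** my first push met about 29 N and looked like a stop, but two camera checks put the travel at only about 176 mm. I backed off and pushed again on the other side of the handle with the tool tilted. Travel then measured 180.8 mm against the 180 mm full travel, which agrees within the camera's 2 mm. The cause of the early stop is not known.
- **Last check:** comparing top views from before and after, only the light, the yellow bin and the drawer have changed. The gripper was in free air when I handed in, with near-zero wrist force. The arm was still settling slightly from its last move, with joints at up to about 3 degrees/s.

One disagreement remains: the wrist camera shows the drawer front about 2 mm further in than the drawer below it. I took that as calibration error. With the drawer shut, I could not check the three bins left inside it.

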